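Clamp the glued tea box

TASK

The ends of the little wooden tea box have just been glued: stand it upright in the mouth of the bar clamp that lies on the table, lengthwise and centred between the jaw faces, with one end butted squarely against the fixed jaw. Then let go of it and pump the clamp's trigger against the pistol grip, letting it out fully between squeezes, until the moving jaw's pad presses on the other end, and keep the trigger squeezed so that the box stays firmly but gently pinched without being crushed. Finish while holding that squeeze, with the clamp and the box still flat on the table and the other things left where they are.

Things in the scene. Friction and masses are not known exactly. Their poses are not given: they have to be found in the camera images.
- tea_box_mid (a point): centre (half-way up) of the small open-topped wooden tea box: 70 mm long (its x), 46 mm wide (its y), 50 mm high, thin walls, 60 to 130 g. It stands upright on the table to the left or right of the clamp. Either end may face either jaw. It cracks if the jaws press it with more than about 30 N
- tea_box: the same tea box; origin under its centre, axes as tea_box_mid
- clamp: black one-hand bar clamp with steel bar, 240 mm long, 33 mm high as it lies loose on its side, 0.8 kg. Origin on the bar's centre line at table height. x: along the bar from housing to fixed jaw; y: from the bar to the jaws' side; z: up. Housing x -26 to 34, y -23 to 27 mm; pistol grip x -20 to 0, y -23 to -114, z 2 to 30 mm
- fixed_face (a point): centre of the fixed jaw's face at the far end of the bar; axes as the clamp's. The face looks to the clamp's -x, is 32 mm wide and 32 mm high (from the table up), 60 mm to +y of the bar's centre line; the bar's edge is 9 mm from that line, so 28 mm lie free between the bar and a tea box centred on the face
- pad: soft pad of the moving jaw, beside the housing; origin at the centre of its face, which looks to the clamp's +x at the fixed face (same size, same line). It yields 1 mm per 10 N, 6 mm at most. The two faces are 88 to 103 mm apart at the start
- grip_center (a point): centre of the pistol grip 54 mm to -y of the bar's centre line, 16 mm above the table; axes as the clamp's. Squeeze here, closing along the bar: one finger behind the grip (its back is 10 mm to -x of this point), the other before the trigger; the ground on both sides is free
- trigger_grip (a point): point on the trigger's front (+x) face, about 54 mm to -y of the bar's centre line, where a finger pulls it towards the grip. The trigger is a bar 9 mm thick and 22 mm high before the grip, y -20 to -84 mm. Grip and trigger together measure 54 mm here when it is out, 34 mm when fully in
- trigger (a joint): trigger angle (rad): 0 out, 0.25 fully in (stop); springs out again. A full squeeze needs 9 N and draws the bar in 6 mm (one tooth; the first squeeze 4 to 10). Once the pad meets the box the trigger stops part-way (about 0.13 to 0.21) and the jaws press about 1.2 times the squeeze: squeeze with 10 to 18 N; 24 N cracks the box. Let out, the pinch is mostly lost
- bar (a joint): how far the bar is drawn in (m): the mouth between the jaw faces is 0.120 minus this wide. The fixed jaw comes with the bar towards the moving jaw. Friction of about 3 N and, against opening, the ratchet hold the bar
- teapot: white ceramic teapot with its lid on, 120 mm across, 128 mm high, at the back of the table on the robot's left; origin under its centre; bystander
- tumbler: empty glass tumbler, 74 mm across, 95 mm high, standing on the other side of the clamp from the tea box; origin under its centre; bystander
- wooden_spoon: wooden spoon lying on the table near the robot, 234 mm long; bystander
- remote: black plastic remote control lying on the table near the robot, 165 x 44 x 18 mm; bystander
- glue_bottle: white squeeze bottle of wood glue, 50 mm across, 134 mm high, standing on the robot's left beyond the clamp; origin under its centre; bystander
- box_lid: loose lid of the tea box, a 74 x 50 x 6 mm board with a little round knob, lying on the robot's right beyond the clamp; bystander
Things that resemble listed ones, but are neither listed nor needed, are in the scene too. Of the things like the tea_box, leave any that is blue; of the rest the larger one is meant.

How it is judged:
By the outcome, as a careful person would: the job done as asked, in the order asked, and still so for the second after the job is handed in, while the arm keeps its last pose, push and grip.
It also fails if it takes over 62 s, if anything falls off the work surface, if the arm or the gripper's body presses on something with over 40 N, if the wrist force passes 120 N, or if a joint passes its speed limit or range.

ROBOT

A 7-joint arm with a two-finger parallel gripper is mounted at the origin on the work surface. World frame = base frame: x ahead of the robot, y to its left, z up, the work surface at z = 0. Lengths are in m, angles in rad, forces in N, time in s.
With the tool pointing down it reaches from about 0.425 to 0.875 m from the base axis. Payload 4.7 kg.
Tool frame: the origin (TCP) lies at the very end of the fingers, on their centre line; the grasp point (between the pads) lies behind it (manip.pinch_z is the z of the grasp point in the tool frame, in m); z points along the fingers, y is the direction in which the jaws open and shut (so a half turn about z gives the same grasp; the last joint's range is limited). The gripper opens to 87 mm and grips with 3 to 60 N. Pads are 19 mm wide; open, the fingers measure 117 mm over their backs; the gripper's body (75 mm by 190 mm) begins 51 mm behind the grasp point.
Start: joints at [-1.307, 0.321, -0.07, 1.45, 0.023, 1.371, -0.057], TCP at [0.161, 0.63, 0.223] pointing down, gripper open.
Joint ranges: [-2.86, 2.86], [-0.3, 2.09], [-1.38, 1.24], [0.06, 2.45], [-1.56, 4.7], [0.09, 2.05], [-2.69, 2.69]. Speed limits (rad/s): [2.57, 2.57, 3.14, 3.14, 3.14, 3.14, 3.14].

INTERFACE

Orientations are given as a unit quaternion [w, x, y, z].
In Python, from cell import manip gives the robot as it stands.
- The arm moves only by the tool move_arm, never from a script. Its argument "plan" is a list that holds one entry, the list of rows, each a list of 5 numbers: the shift along the tool's x, y, z in m, then the turn about the tool's z in degrees, then the opening in per cent of the stroke, from 0 (shut) to 100 (fully open). In form: [[[tx, ty, tz, roll, jaw], ...]]. A call has 1 to 8 rows; each row is the pose to reach, as a shift and turn from the pose measured when the call began, along the tool's axes at that moment; what a row does not reach only later rows make up. A row lasts 1/12 s, in which the tool goes at most 41.7 mm and 7.16 degrees, less where a joint would pass 70% of its speed; a pose out of reach is approached as far as the arm can. A call with a gripper value outside its range is refused whole. The fingers move at their own pace and stop on an object; "newtons" is the grip in N (left out, the last holds). Time passes only in rows, so rows that repeat a pose let the fingers close. It gives the time, the measured TCP pose, the force and the opening at its end, in the units of the state.
- manip.sense(): the state, without advancing time (a new reading comes with each control period).
- manip.get_image(name): name is "scene" or "top" or "wrist"; returns a dict with "frame" (420x560x3 uint8, red, green, blue), "mtx" (3x3 intrinsics, pixels), "camera_from_world" (4x4, takes a point from world to camera coordinates). Camera axes: x right, y down, z forward; pixel columns grow to the right and rows downward; lengths in m; the calibration is good to about 2 mm. A picture is of the moment at which its call begins. There is no depth.
- manip.finish_job(): hands the job in, once; it reports no verdict.
The state is a dict: "clock": time; "q": joint angles; "qvel": joint speeds; "joint_efforts": joint torques, N m; "tcp_pos": TCP position; "orientation": TCP orientation; "wrist_force": force on the tool from outside, world axes, zero at the start; "torque": the same for the moment, N m; "finger_gap": opening from 0.0 (shut) to 1.0 (fully open).
Only numpy, scipy, OpenCV 4.12 (cv2) and the standard library are available. Lean on these libraries where they do the work, as an engineer would, in place of code of your own. Each camera call takes 0.05 s, during which the arm holds its last target.

## Working session

There is one attempt and no reset: what is moved stays moved. The work goes in short steps, Python scripts to look and compute and a tool call to move; the robot and the scene stay as the last step left them, time stands still between calls to the robot, and variables do not carry over. Pictures are saved under pics/ and viewed, and the job is handed in when it is done.

Besides the shell and the picture viewer there is one more tool, called after ">>>" as name(argument=value, ...) on one line, values as JSON. move_arm: Moves the arm, as the interface text tells. Its arguments: {"type":"object","properties":{"plan":{"type":"array"},"newtons":{"type":"number"}},"required":["plan"]}

```bash
ls; mkdir -p pics
python3 - <<'E'
from cell import manip
import cv2
s=manip.sense()
for k,v in s.items(): print(k,v)
print(manip.pinch_z)
for n in ["scene","top","wrist"]:
    d=manip.get_image(n); cv2.imwrite(f"pics/{n}0.png",cv2.cvtColor(d["frame"],cv2.COLOR_RGB2BGR))
    print(n,d["mtx"].tolist(),d["camera_from_world"].round(4).tolist())
E
```

```text
pics
clock 0.0
q [-1.30689942  0.32181281 -0.0700789   1.45168366  0.02258291  1.37077548
 -0.0569155 ]
qvel [ 5.25222769e-04 -1.21415609e-03  8.16216535e-04  1.78150973e-03
 -1.74173873e-03  7.55936601e-05  9.85704073e-04]
joint_efforts [ 5.95239356e-06 -4.91291428e+01 -4.04381733e-01 -3.12527275e+01
 -6.40174979e-02  4.36315709e-02  1.88420381e-04]
tcp_pos [0.16059428 0.62928013 0.22146372]
orientation [-7.65711820e-05  1.24570789e-01  9.92210272e-01 -9.43183684e-04]
wrist_force [ 0.24884482 -0.17225456 -0.11659041]
torque [-0.0163597   0.01749688  0.04331357]
finger_gap 1.0013979474880788
-0.0187
scene [[395.7958858429241, 0.0, 276.72268736538877], [0.0, 395.7958858429241, 210.9830579692965], [0.0, 0.0, 1.0]] [[-0.0727, 0.9973, 0.0107, 0.0242], [0.8389, 0.0669, -0.5402, -0.4299], [-0.5395, -0.0303, -0.8415, 1.2879], [0.0, 0.0, 0.0, 1.0]]
top [[462.01247354683215, 0.0, 279.50262358093295], [0.0, 462.01247354683215, 218.88974996396553], [0.0, 0.0, 1.0]] [[0.0135, -0.9999, -0.0015, 0.0243], [-0.9866, -0.013, -0.1627, 0.5589], [0.1626, 0.0036, -0.9867, 1.0607], [0.0, 0.0, 0.0, 1.0]]
wrist [[365.229941153592, 0.0, 282.2304148668557], [0.0, 365.229941153592, 199.79721590700282], [0.0, 0.0, 1.0]] [[0.2468, 0.9691, -0.0018, -0.6486], [0.9287, -0.236, 0.2861, -0.0351], [0.2768, -0.0723, -0.9582, 0.3908], [0.0, 0.0, 0.0, 1.0]]
```

View pics/scene0.png

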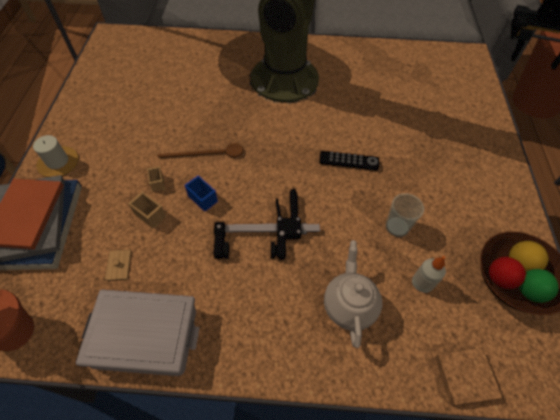

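View pics/top0.png

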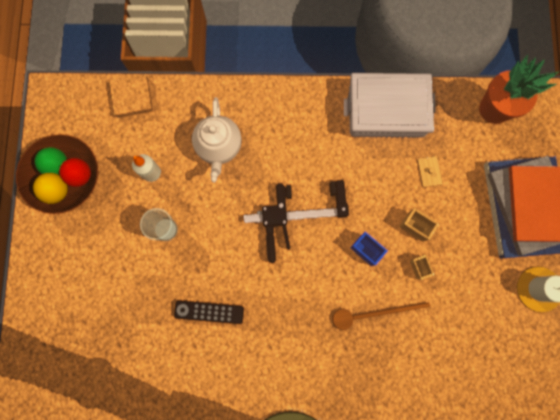

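View pics/wrist0.png

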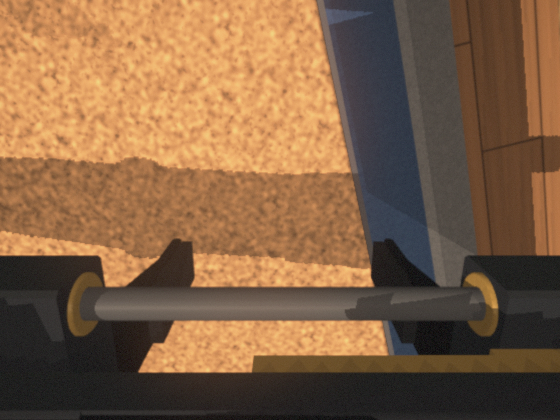

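The top view shows these tea-box look-alikes: a wooden box at (420,224), a smaller wooden one at (422,267), and a blue one at (369,249). The box I want is the larger non-blue one at (420,224). I'll check that in a close crop.

```bash
cat > h.py <<'E'
from cell import manip
import cv2, numpy as np
def cam(n):
    d=manip.get_image(n); return d
def save(d,name,box=None,k=1):
    im=cv2.cvtColor(d["frame"],cv2.COLOR_RGB2BGR)
    if box: im=im[box[1]:box[3],box[0]:box[2]]
    if k!=1: im=cv2.resize(im,None,fx=k,fy=k,interpolation=cv2.INTER_CUBIC)
    cv2.imwrite("pics/"+name,im)
def ray(d,u,v,z):
    T=d["camera_from_world"];R=T[:3,:3];t=T[:3,3]
    c=-R.T@t; r=R.T@np.linalg.solve(d["mtx"],[u,v,1.])
    return c+r*(z-c[2])/r[2]
def proj(d,p):
    T=d["camera_from_world"];c=T[:3,:3]@np.array(p)+T[:3,3];q=d["mtx"]@c;return q[:2]/q[2]
def P(a): return np.round(a,4).tolist()
E
python3 - <<'E'
from h import *
im=cv2.imread("pics/top0.png"); 
cv2.imwrite("pics/t1.png",cv2.resize(im[170:300,230:450],None,fx=3.6,fy=3.6,interpolation=cv2.INTER_CUBIC))
cv2.imwrite("pics/t2.png",cv2.resize(im[200:285,350:450],None,fx=7,fy=7,interpolation=cv2.INTER_CUBIC))
E
```

```text
(no output)
```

View pics/t1.png

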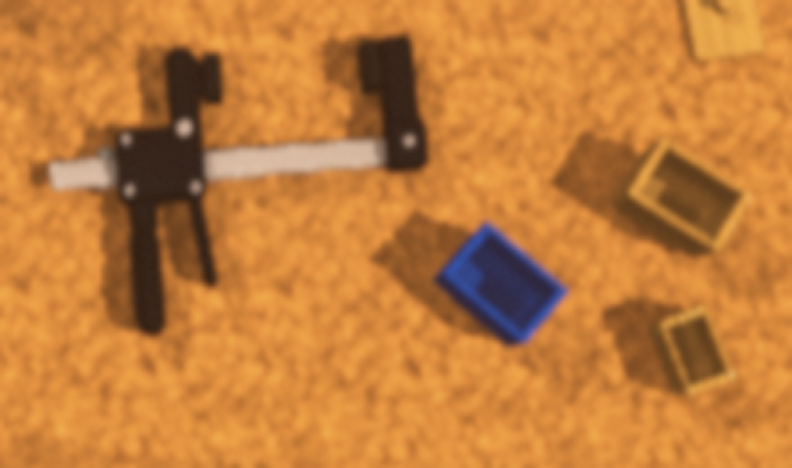

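View pics/t2.png

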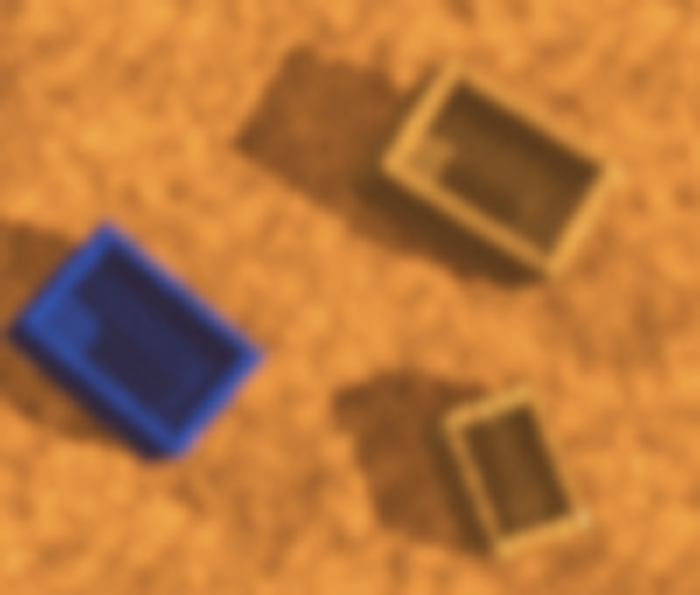

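The crop confirms it: the larger wooden box has its top corners in the crop at about (383,165), (455,62), (620,172) and (553,275). The clamp lies with its bar pointing right and its jaws pointing up in the image.

Run:
```python
from h import *
d=manip.get_image("top"); s=manip.get_image("scene")
save(s,"s1.png",(120,150,330,280),3.8)
c=[ray(d,350+u/7,200+v/7,.05) for u,v in [(383,165),(455,62),(620,172),(553,275)]]
for a in c: print(P(a))
print("ctr",P(np.mean(c,0)), [np.linalg.norm(c[i]-c[(i+1)%4]).round(4) for i in range(4)])
L=(c[2]+c[3]-c[0]-c[1]); print("long ang",np.degrees(np.arctan2(L[1],L[0])))
W=(c[1]+c[2]-c[0]-c[3]); print("wide ang",np.degrees(np.arctan2(W[1],W[0])))
f=lambda u,v,z:ray(d,230+u/3.6,170+v/3.6,z)
for n,u,v,z in [("barL",50,175,.02),("barR",385,152,.02),("s1",126,140,.033),("s2",129,190,.033),("s3",184,127,.033),("s4",196,186,.033),("jscrew",409,141,.03),("fixface a",361,42,.032),("fixface b",361,90,.032),("pad a",220,55,.032),("pad b",220,103,.032),("gripend",150,330,.03),("trigend",210,283,.025)]: print(n,P(f(u,v,z)))
```

```text
[0.5505, -0.2665, 0.05]
[0.5864, -0.2922, 0.05]
[0.5491, -0.3469, 0.05]
[0.5136, -0.3228, 0.05]
ctr [0.5499, -0.3071, 0.05] [np.float64(0.0442), np.float64(0.0663), np.float64(0.043), np.float64(0.0673)]
long ang -123.74923673091611
wide ang -34.866784406370805
barL [0.5623, 0.1191, 0.02]
barR [0.5812, -0.1091, 0.02]
s1 [0.5848, 0.0674, 0.033]
s2 [0.5507, 0.0647, 0.033]
s3 [0.5943, 0.0283, 0.033]
s4 [0.554, 0.0197, 0.033]
jscrew [0.5872, -0.1241, 0.03]
fixface a [0.6551, -0.0917, 0.032]
fixface b [0.6216, -0.0916, 0.032]
pad a [0.6448, 0.0044, 0.032]
pad b [0.6114, 0.0041, 0.032]
gripend [0.4571, 0.0491, 0.03]
trigend [0.4895, 0.0095, 0.025]
```

View pics/s1.png

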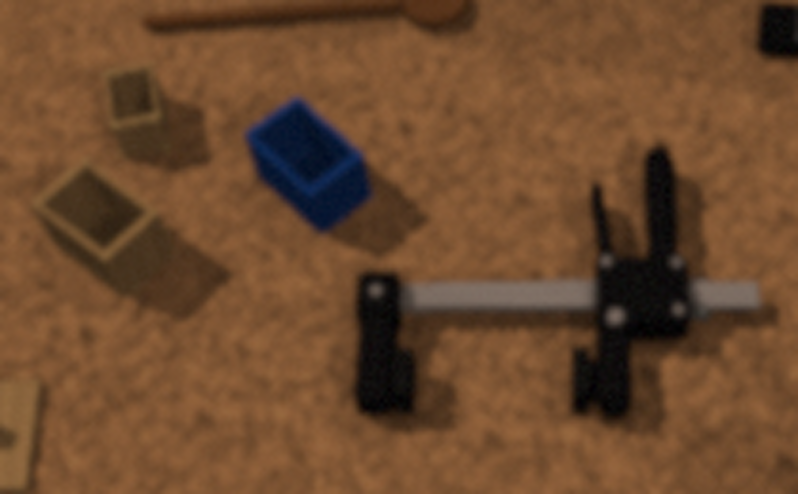

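The scene view agrees: wooden box at lower left, clamp at right. The box centre is at about (0.55, -0.307), with its width along about -34°. I'll write a helper that converts target poses into tool shifts.

```bash
cat >> h.py <<'E'
from scipy.spatial.transform import Rotation as Ro
def go(p,yaw=None,verb=True):
    """shift in tool axes to TCP world p; yaw=world angle (deg) of tool y (mod 180 -> nearest)"""
    s=manip.sense(); o=s["orientation"]; R=Ro.from_quat([o[1],o[2],o[3],o[0]]).as_matrix()
    sh=R.T@(np.array(p)-s["tcp_pos"]); y=np.degrees(np.arctan2(R[1,1],R[0,1])); roll=0
    if yaw is not None: roll=-(yaw-y)
    print("t",s["clock"],"tcp",P(s["tcp_pos"]),"yaw_y %.2f tilt %.2f"%(y,np.degrees(np.arccos(-R[2,2]))),"gap",round(s["finger_gap"],3),"F",np.round(s["wrist_force"],1))
    print("shift",P(sh),"roll %.2f"%roll)
E
python3 -c "
from h import *
go([.40,.40,.25],25)"
```

```text
t 0.25 tcp [0.1607, 0.6296, 0.222] yaw_y 75.69 tilt 0.05 gap 1.002 F [-0.7  0.4 -0.1]
shift [-0.2887, -0.1633, -0.0278] roll 50.69
```

>>> move_arm(plan=[[[-0.036,-0.02,-0.003,6.3,100],[-0.072,-0.041,-0.007,12.6,100],[-0.108,-0.061,-0.01,19,100],[-0.144,-0.082,-0.014,25.3,100],[-0.18,-0.102,-0.017,31.6,100],[-0.216,-0.122,-0.021,38,100],[-0.252,-0.143,-0.024,44,100],[-0.289,-0.163,-0.028,50.7,100]]])

```text
clock: 0.92
tcp_pos: [0.4008, 0.3989, 0.2504]
orientation: [0.0, 0.54, 0.842, -0.0]
wrist_force: [0.5, 0.1, -0.3]
finger_gap: 1.001
```

```bash
python3 -c "
from h import *
go([.50,.1,.25],-10)"
```

```text
t 0.9167 tcp [0.4008, 0.3989, 0.2504] yaw_y 24.70 tilt 0.03 gap 1.001 F [ 0.5  0.1 -0.3]
shift [-0.313, -0.0348, 0.0006] roll 34.70
```

>>> move_arm(plan=[[[-0.039,-0.004,0,4.3,100],[-0.078,-0.009,0,8.7,100],[-0.117,-0.013,0,13,100],[-0.156,-0.017,0,17.4,100],[-0.195,-0.022,0,21.7,100],[-0.234,-0.026,0,26,100],[-0.274,-0.03,0,30.4,100],[-0.313,-0.035,0,34.7,100]]])

```text
clock: 1.58
tcp_pos: [0.5001, 0.0979, 0.2508]
orientation: [0.0, 0.767, 0.641, 0.0]
wrist_force: [0.1, 0.6, 0.2]
finger_gap: 1.001
```

```bash
python3 -c "
from h import *
d=manip.get_image('wrist'); save(d,'w1.png')
go([.55,-.2,.25],-34.3)"
```

```text
t 1.6333 tcp [0.5026, 0.0877, 0.2512] yaw_y -11.10 tilt 0.33 gap 1.001 F [ 2.1 -7.2  0.7]
shift [-0.2732, 0.1019, 0.0028] roll 23.20
```

View pics/w1.png

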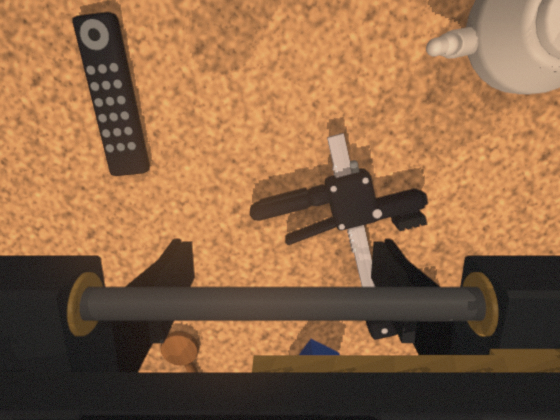

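The wrist view shows the clamp part-hidden by the fingers, with its housing at (350,197). I'll move on and look again once the arm has settled.

>>> move_arm(plan=[[[-0.036,0.013,0,3.1,100],[-0.072,0.027,0,6.2,100],[-0.108,0.04,0,9.3,100],[-0.144,0.054,0,12.4,100],[-0.18,0.067,0,15.5,100],[-0.216,0.08,0,18.6,100],[-0.25,0.093,0,22,100],[-0.25,0.093,0,22,100]]])

```text
clock: 2.3
tcp_pos: [0.5446, -0.1847, 0.2531]
orientation: [0.006, 0.882, 0.471, -0.001]
wrist_force: [-1.7, -0.5, 0.0]
finger_gap: 1.003
```

```bash
python3 -c "
from h import *
d=manip.get_image('wrist'); save(d,'w2.png',None,1.42)
np.savez('w2.npz',**d)
go([.55,-.307,.15],-34.3)"
```

```text
t 2.35 tcp [0.5448, -0.1805, 0.2527] yaw_y -33.56 tilt 0.47 gap 0.999 F [-0.5  0.9  1. ]
shift [-0.102, 0.0736, 0.1037] roll 0.74
```

View pics/w2.png

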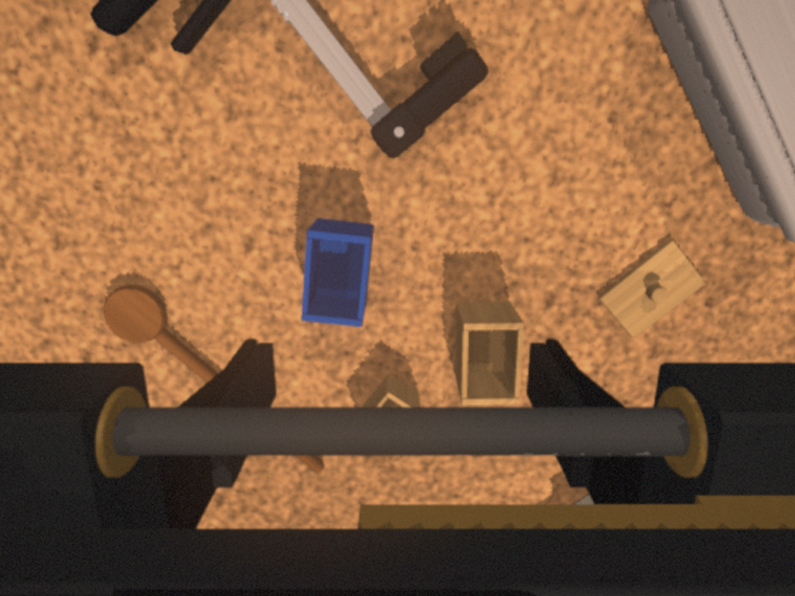

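The target box's rim corners are at (465,325), (523,326), (520,400) and (461,401) in this enlarged view. The small box is partly behind the rod at (390,395).

```bash
python3 -c "
from h import *
d=np.load('w2.npz')
c=[ray(d,u/1.42,v/1.42,.05) for u,v in [(463,325),(524,326),(521,402),(460,403)]]
print(P(np.mean(c,0)),[np.linalg.norm(c[i]-c[(i+1)%4]).round(4) for i in range(4)])
L=c[3]+c[2]-c[0]-c[1]; W=c[1]+c[2]-c[0]-c[3]
print([np.degrees(np.arctan2(a[1],a[0])).round(1) for a in (L,W)])
go([.55,-.307,.15],-34.3)"
```

```text
[0.5501, -0.3069, 0.05] [np.float64(0.0462), np.float64(0.0647), np.float64(0.0483), np.float64(0.0663)]
[np.float64(-122.9), np.float64(-34.0)]
t 2.35 tcp [0.5448, -0.1805, 0.2527] yaw_y -33.56 tilt 0.47 gap 0.999 F [-0.5  0.9  1. ]
shift [-0.102, 0.0736, 0.1037] roll 0.74
```

>>> move_arm(plan=[[[-0.025,0.018,0.025,0.3,75],[-0.051,0.037,0.05,0.3,75],[-0.077,0.055,0.075,0.3,75],[-0.102,0.0736,0.1,0.3,75],[-0.102,0.0736,0.104,0.3,75],[-0.102,0.0736,0.104,0.3,75]]])

```text
clock: 2.85
tcp_pos: [0.5482, -0.3068, 0.1469]
orientation: [0.002, 0.883, 0.47, -0.003]
wrist_force: [0.3, 0.9, 0.3]
finger_gap: 0.76
```

```bash
python3 -c "
from h import *
d=manip.get_image('wrist'); save(d,'w3.png',(100,150,460,400),2.2)
d=manip.get_image('top'); save(d,'t3.png',(300,130,520,300),3.6)
go([.55,-.307,.018],-33.8)"
```

```text
t 2.95 tcp [0.551, -0.3048, 0.1498] yaw_y -33.72 tilt 0.39 gap 0.749 F [ 0.7  0.5 -0.4]
shift [-0.0018, -0.0003, 0.1318] roll 0.08
```

View pics/w3.png

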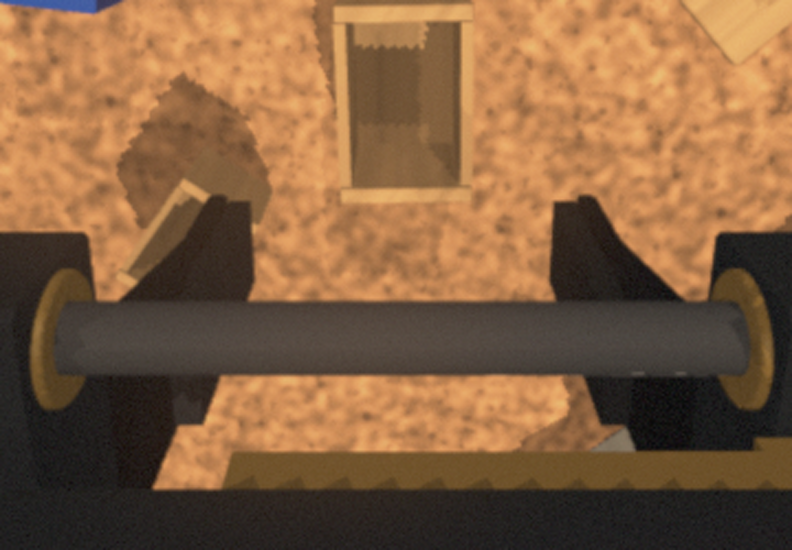

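View pics/t3.png

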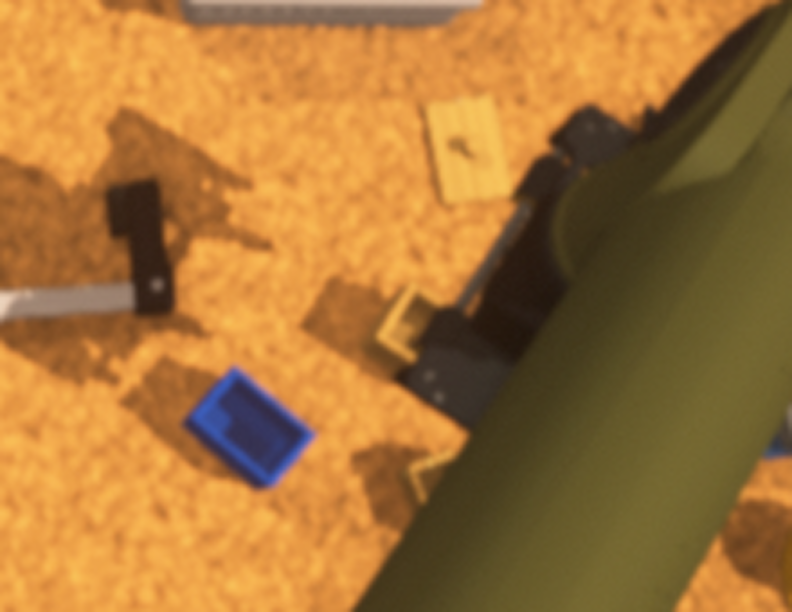

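The wrist view shows the box between the finger lines, and the crop's rim corners are at (333,8), (474,5), (472,201) and (341,202).

```bash
python3 -c "
from h import *
d=manip.get_image('wrist')
c=[ray(d,100+u/2.2,150+v/2.2,.05) for u,v in [(333,6),(474,3),(472,202),(341,204)]]
print(P(np.mean(c,0)),[np.linalg.norm(c[i]-c[(i+1)%4]).round(4) for i in range(4)])
L=c[3]+c[2]-c[0]-c[1]; W=c[1]+c[2]-c[0]-c[3]
print([np.degrees(np.arctan2(a[1],a[0])).round(1) for a in (L,W)])
print(proj(d,manip.sense()['tcp_pos']))
go([.55,-.307,.018],-33.8)"
```

```text
[0.5532, -0.3058, 0.05] [np.float64(0.0461), np.float64(0.0705), np.float64(0.0462), np.float64(0.0702)]
[np.float64(-122.8), np.float64(-32.7)]
[281.97768852 258.75507269]
t 3.0 tcp [0.5516, -0.3046, 0.1506] yaw_y -33.66 tilt 0.44 gap 0.75 F [0.2 0.5 0.2]
shift [-0.0024, -0.0009, 0.1326] roll 0.14
```

>>> move_arm(plan=[[[0.001,0.001,0.035,-0.6,75],[0.001,0.001,0.07,-0.6,75],[0.001,0.001,0.1,-0.6,75],[0.001,0.001,0.12,-0.6,75],[0.001,0.001,0.132,-0.6,75],[0.001,0.001,0.132,-0.6,75],[0.001,0.001,0.132,-0.6,75]]])

```text
clock: 3.58
tcp_pos: [0.5547, -0.3044, 0.0198]
orientation: [0.004, 0.879, 0.477, 0.001]
wrist_force: [0.6, 0.6, -0.3]
finger_gap: 0.75
```

>>> move_arm(plan=[[[0,0,0,0,60],[0,0,0,0,50],[0,0,0,0,45],[0,0,0,0,45],[0,0,0,0,45],[0,0,0,0,45],[0,0,0,0,45],[0,0,0,0,45]]], newtons=10)

```text
clock: 4.25
tcp_pos: [0.5552, -0.3044, 0.0208]
orientation: [0.004, 0.879, 0.477, 0.001]
wrist_force: [-1.6, 1.0, 6.0]
finger_gap: 0.528
```

```bash
python3 -c "
from h import *
go([.55,-.307,.08],-33)"
```

```text
t 4.25 tcp [0.5552, -0.3044, 0.0208] yaw_y -32.96 tilt 0.52 gap 0.528 F [-1.6  1.   6. ]
shift [-0.0051, -0.0024, -0.0592] roll 0.04
```

The box is gripped with a gap of 0.528, which is 46 mm. Now I'll lift it.

>>> move_arm(plan=[[[0,0,-0.01,0,40],[0,0,-0.03,0,40],[0,0,-0.06,0,40],[0,0,-0.09,0,40],[0,0,-0.12,0,40],[0,0,-0.13,0,40]]])

```text
clock: 4.75
tcp_pos: [0.5562, -0.3055, 0.1562]
orientation: [0.007, 0.879, 0.477, 0.004]
wrist_force: [0.6, -1.1, -0.5]
finger_gap: 0.528
```

```bash
python3 -c "
from h import *
go([.60,-.22,.16],4.7)"
```

```text
t 4.75 tcp [0.5562, -0.3055, 0.1562] yaw_y -33.00 tilt 0.92 gap 0.528 F [ 0.6 -1.1 -0.5]
shift [0.0955, -0.0098, -0.0041] roll -37.70
```

>>> move_arm(plan=[[[0.016,-0.002,-0.001,-6,40],[0.032,-0.003,-0.002,-12,40],[0.048,-0.005,-0.003,-18,40],[0.064,-0.007,-0.004,-24.5,40],[0.08,-0.008,-0.004,-31,40],[0.0955,-0.01,-0.004,-37.7,40],[0.0955,-0.01,-0.004,-37.7,40],[0.0955,-0.01,-0.004,-37.7,40]]])

```text
clock: 5.42
tcp_pos: [0.5997, -0.2193, 0.1594]
orientation: [0.008, 0.678, 0.735, 0.001]
wrist_force: [0.2, -0.7, -0.3]
finger_gap: 0.532
```

```bash
python3 -c "
from h import *
d=manip.get_image('wrist'); save(d,'w4.png',None,1.42);np.savez('w4.npz',**d)
d=manip.get_image('top'); save(d,'t4.png',(220,150,420,290),4);np.savez('t4.npz',**d)
go([.60,-.22,.16],4.7)"
```

```text
t 5.5167 tcp [0.5988, -0.2216, 0.1598] yaw_y 4.45 tilt 0.93 gap 0.522 F [-0.1 -1.1  0.1]
shift [0.0015, 0.0013, -0.0002] roll -0.25
```

View pics/w4.png

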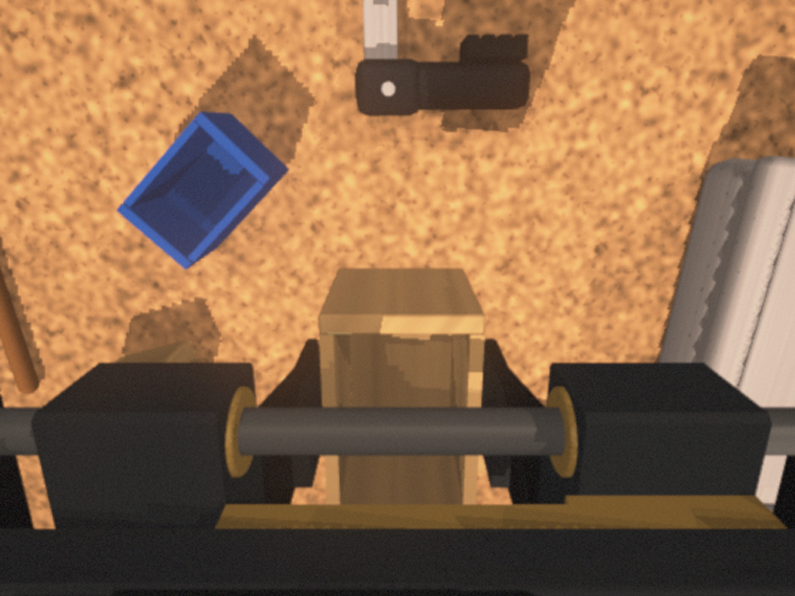

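View pics/t4.png

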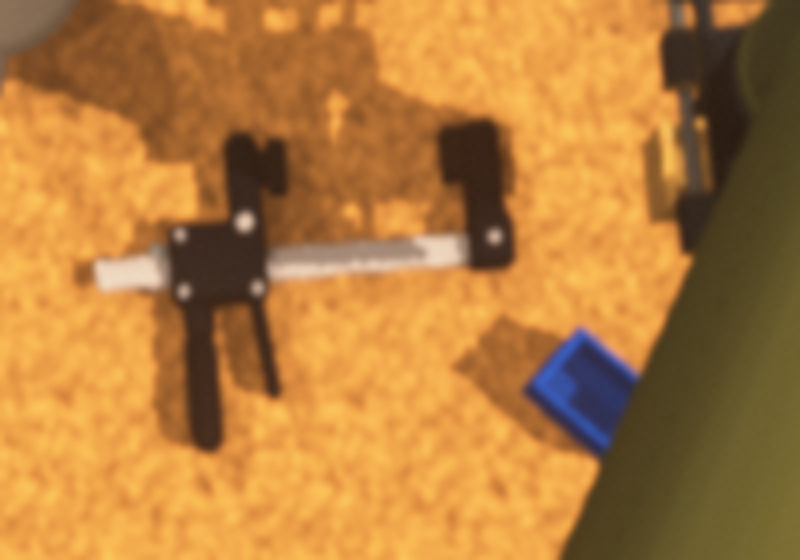

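The wrist view shows the fixed jaw square in front. Its face edge runs from (462,37) to (527,36), the screw is at (388,88), and the bar's edges are at u=364 and u=397. The box end rim runs from (320,332) to (484,332).

```bash
python3 -c "
from h import *
d=np.load('w4.npz'); k=1.42
f=lambda u,v,z:ray(d,u/k,v/k,z)
for n,u,v,z in [('face a',462,37,.032),('face b',528,36,.032),('screw',388,88,.033),('barLa',365,58,.02),('barLb',362,2,.02),('barRa',398,58,.02),('barRb',396,2,.02),('outA',362,110,.02),('outB',527,104,.02),('box eA',320,332,.19),('boxeB',484,332,.19)]: print(n,P(f(u,v,z)))
# box rim z from tcp: 
t=np.load('t4.npz'); g=lambda u,v,z:ray(t,220+u/4,150+v/4,z)
for n,u,v,z in [('barL',97,275,.02),('barR',467,250,.02),('gripend',208,448,.03),('jscrew',494,237,.033),('s hous',244,222,.033),('s1',180,235,.033),('s2',183,291,.033),('s4',257,287,.033),('face a',440,128,.032),('face b',443,182,.032),('pad a',286,140,.032),('pad b',286,192,.032),('trig end f',279,392,.027),('trig root f',258,305,.027),('grip backend',190,440,.03),('grip root L',186,305,.03)]: print(n,P(g(u,v,z)))
"
```

```text
face a [0.6224, -0.0956, 0.032]
face b [0.6558, -0.0923, 0.032]
screw [0.5867, -0.1229, 0.033]
barLa [0.5732, -0.1082, 0.02]
barLb [0.57, -0.0816, 0.02]
barRa [0.5907, -0.1067, 0.02]
barRb [0.5876, -0.0801, 0.02]
outA [0.5731, -0.1346, 0.02]
outB [0.6632, -0.1241, 0.02]
box eA [0.5756, -0.1954, 0.19]
boxeB [0.62, -0.192, 0.19]
barL [0.562, 0.1183, 0.02]
barR [0.5805, -0.1086, 0.02]
gripend [0.4563, 0.0483, 0.03]
jscrew [0.5864, -0.1235, 0.033]
s hous [0.5937, 0.0286, 0.033]
s1 [0.5851, 0.0674, 0.033]
s2 [0.5507, 0.0649, 0.033]
s4 [0.5538, 0.0202, 0.033]
face a [0.6543, -0.091, 0.032]
face b [0.6204, -0.0927, 0.032]
pad a [0.6455, 0.0035, 0.032]
pad b [0.6129, 0.0032, 0.032]
trig end f [0.4908, 0.0061, 0.027]
trig root f [0.5436, 0.0194, 0.027]
grip backend [0.461, 0.0592, 0.03]
grip root L [0.5426, 0.063, 0.03]
```

```bash
python3 -c "
from h import *
go([.6352,-.0412,.13],5.4)"
```

```text
t 5.5167 tcp [0.5988, -0.2216, 0.1598] yaw_y 4.45 tilt 0.93 gap 0.522 F [-0.1 -1.1  0.1]
shift [0.1774, 0.0499, 0.0283] roll -0.95
```

>>> move_arm(plan=[[[0.03,0.009,0.005,-1,40],[0.06,0.018,0.01,-1,40],[0.09,0.026,0.015,-1,40],[0.12,0.035,0.02,-1,40],[0.15,0.043,0.025,-1,40],[0.1774,0.05,0.028,-1,40],[0.1774,0.05,0.028,-1,40],[0.1774,0.05,0.028,-1,40]]])

```text
clock: 6.18
tcp_pos: [0.6351, -0.04, 0.1298]
orientation: [0.008, 0.672, 0.74, -0.0]
wrist_force: [-0.1, -0.1, -1.0]
finger_gap: 0.53
```

>>> move_arm(plan=[[[0,0,0,0,40],[0,0,0,0,40]]])

```text
clock: 6.35
tcp_pos: [0.6348, -0.0426, 0.1299]
orientation: [0.008, 0.674, 0.739, -0.001]
wrist_force: [-0.8, -0.2, -1.1]
finger_gap: 0.533
```

```bash
python3 -c "
from h import *
d=manip.get_image('wrist'); save(d,'w5.png',None,1.42);np.savez('w5.npz',**d)
d=manip.get_image('top'); save(d,'t5.png',(220,130,420,270),4);np.savez('t5.npz',**d)
d=manip.get_image('scene'); save(d,'s5.png',(180,150,340,280),4.6);np.savez('s5.npz',**d)
go([.6352,-.0412,.0215],5.4)"
```

```text
t 6.5 tcp [0.6349, -0.0419, 0.13] yaw_y 5.33 tilt 0.92 gap 0.529 F [-0.3 -0.4 -0.7]
shift [0.002, -0.0008, 0.1085] roll -0.07
```

View pics/w5.png

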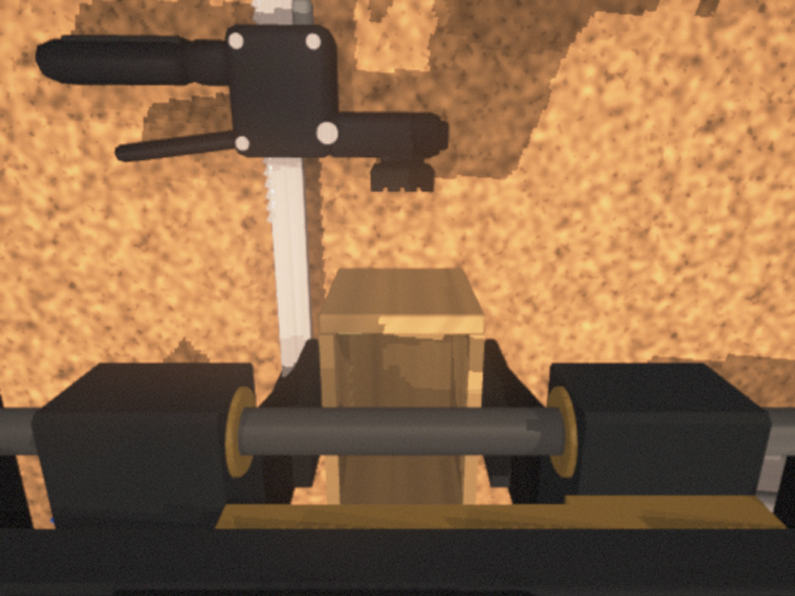

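View pics/t5.png

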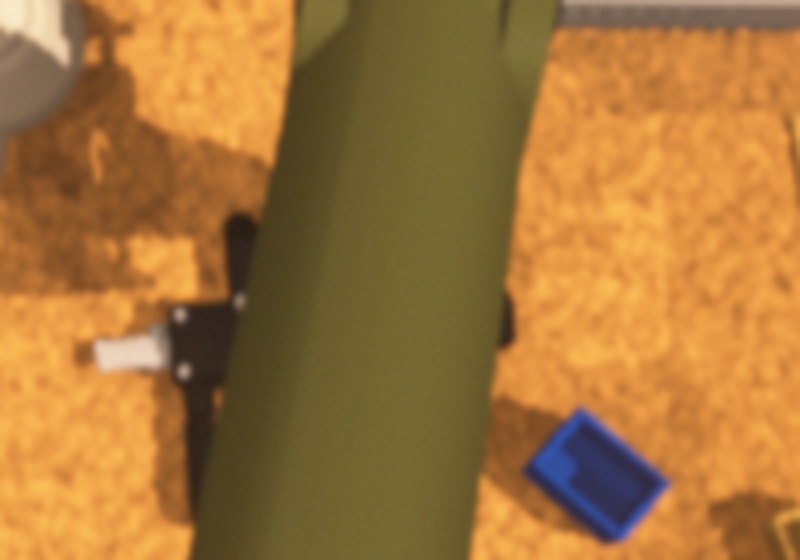

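View pics/s5.png

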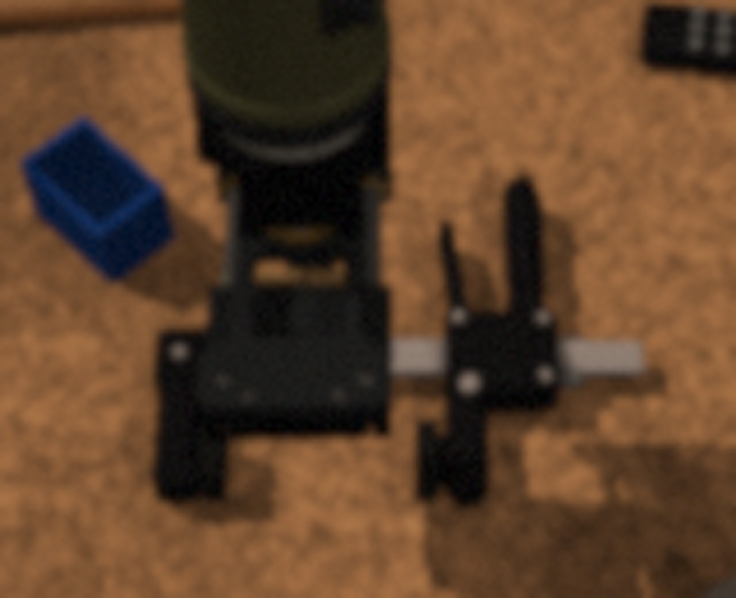

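The wrist view shows the pad block at (371–434, 160–190). The box's bottom edge runs from (337,268) to (465,268). The housing screws are at (236,40), (313,41), (242,143) and (327,132).

```bash
python3 -c "
from h import *
d=np.load('w5.npz'); k=1.42
f=lambda u,v,z:ray(d,u/k,v/k,z)
for n,u,v,z in [('box bA',337,268,.109),('box bB',465,268,.109),('rimA',320,332,.159),('rimB',484,332,.159),('pad a',371,190,.032),('pad b',434,190,.032),('pad a0',371,190,.0),('pad b0',434,190,.0),('s1',236,40,.033),('s2',313,41,.033),('s3',242,143,.033),('s4',327,132,.033),('barLa',274,240,.025),('barLb',282,365,.025),('barRa',304,240,.025),('barRb',308,335,.025),('trig tip f',118,158,.027),('trig root f',232,147,.027),('grip back tip',50,45,.03),('grip back root',180,38,.03),('grip front tip',60,83,.03),('grip front root',180,83,.03)]: print(n,P(f(u,v,z)))
"
```

```text
box bA [0.6093, -0.0154, 0.109]
box bB [0.6557, -0.0112, 0.109]
rimA [0.6103, -0.0195, 0.159]
rimB [0.6551, -0.0155, 0.159]
pad a [0.6167, 0.0038, 0.032]
pad b [0.6478, 0.0066, 0.032]
pad a0 [0.6156, -0.0003, 0.0]
pad b0 [0.6505, 0.0028, 0.0]
s1 [0.5509, 0.0655, 0.033]
s2 [0.5856, 0.0684, 0.033]
s3 [0.5536, 0.0206, 0.033]
s4 [0.5938, 0.0293, 0.033]
barLa [0.568, -0.0275, 0.025]
barLb [0.5739, -0.0992, 0.025]
barRa [0.5836, -0.0261, 0.025]
barRb [0.5878, -0.0796, 0.025]
trig tip f [0.4913, 0.0074, 0.027]
trig root f [0.5471, 0.0178, 0.027]
grip back tip [0.4655, 0.0558, 0.03]
grip back root [0.5246, 0.0643, 0.03]
grip front tip [0.4683, 0.0398, 0.03]
grip front root [0.5239, 0.0449, 0.03]
```

>>> move_arm(plan=[[[0.0053,0,0.02,0,40],[0.0053,0,0.04,0,40],[0.0053,0,0.06,0,40],[0.0053,0,0.08,0,40],[0.0053,0,0.095,0,40],[0.0053,0,0.103,0,40],[0.0053,0,0.107,0,40],[0.0053,0,0.107,0,40]]])

```text
clock: 7.17
tcp_pos: [0.6354, -0.0383, 0.0225]
orientation: [0.008, 0.674, 0.739, -0.001]
wrist_force: [-0.0, -0.1, -0.8]
finger_gap: 0.53
```

```bash
python3 -c "
from h import *
d=manip.get_image('wrist'); save(d,'w6.png',None,1.42);np.savez('w6.npz',**d)
d=manip.get_image('scene'); save(d,'s6.png',(180,150,340,280),4.6);np.savez('s6.npz',**d)
go([.6352,-.0379,.0215],5.4)"
```

```text
t 7.2667 tcp [0.6365, -0.0381, 0.0239] yaw_y 5.30 tilt 0.99 gap 0.527 F [-0.  -0.4 -1.1]
shift [0.0004, -0.0013, 0.0024] roll -0.10
```

View pics/w6.png

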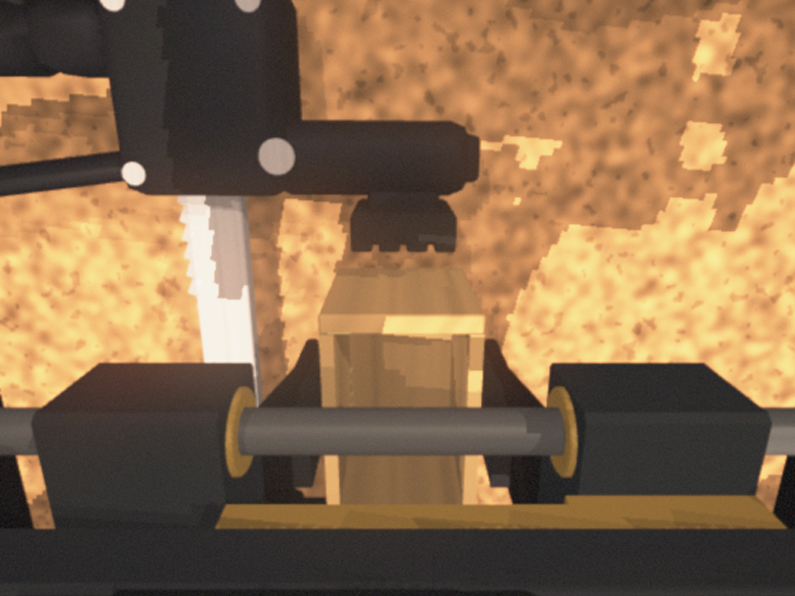

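View pics/s6.png

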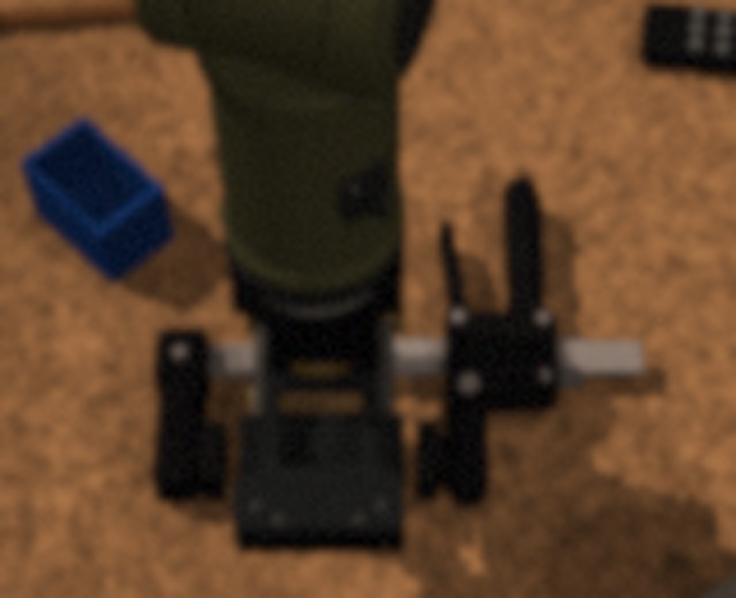

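The box sits in the mouth and is in line with the pad: box centre u≈402, pad centre u≈404. Now I'll lower it to the table and slide it towards the fixed jaw.

>>> move_arm(plan=[[[0,-0.0005,0.002,0,40],[0,-0.0005,0.003,0,40],[0,-0.0005,0.003,0,40]]])

```text
clock: 7.52
tcp_pos: [0.6364, -0.0382, 0.0215]
orientation: [0.009, 0.674, 0.739, 0.001]
wrist_force: [0.6, 0.4, -1.2]
finger_gap: 0.528
```

>>> move_arm(plan=[[[-0.002,0,0,0,40],[-0.004,0,0,0,40],[-0.006,0,0,0,40],[-0.007,0,0,0,40],[-0.007,0,0,0,40]]])

```text
clock: 7.93
tcp_pos: [0.637, -0.0458, 0.0217]
orientation: [0.009, 0.674, 0.739, 0.001]
wrist_force: [0.2, -1.3, -0.6]
finger_gap: 0.529
```

```bash
python3 -c "
from h import *
d=manip.get_image('wrist'); save(d,'w7.png',None,1.42);np.savez('w7.npz',**d)
d=manip.get_image('scene'); save(d,'s7.png',(180,150,340,280),4.6);np.savez('s7.npz',**d)
go([.6352,-.0379,.0215],5.4)
d=np.load('w7.npz')
for z in (0,.003): print(P(ray(d,335/1.42,267/1.42,z)),P(ray(d,468/1.42,267/1.42,z)))"
```

```text
t 8.0333 tcp [0.637, -0.0453, 0.0215] yaw_y 5.29 tilt 1.02 gap 0.532 F [-0.8 -0.1 -0.2]
shift [0.0075, -0.0011, -0.0001] roll -0.11
[0.6108, -0.0185, 0.0] [0.6591, -0.0142, 0.0]
[0.6111, -0.0176, 0.003] [0.6586, -0.0134, 0.003]
```

View pics/w7.png

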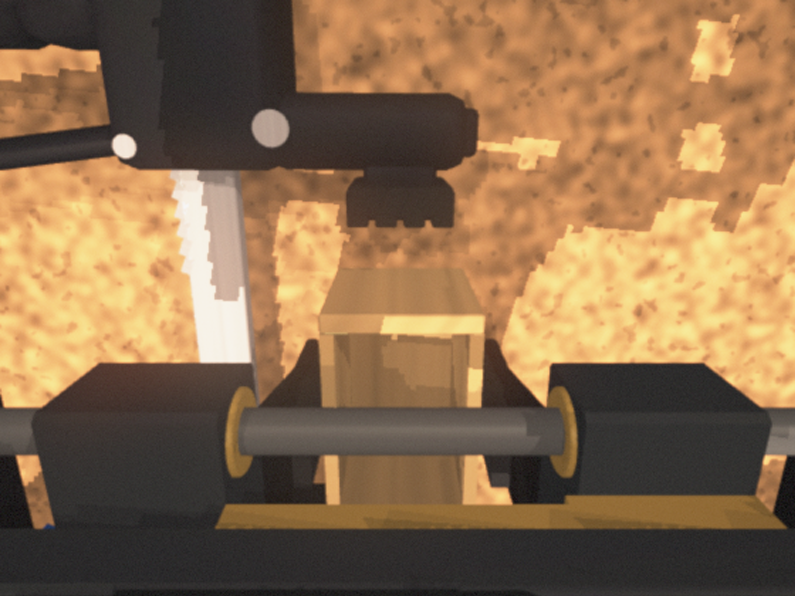

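View pics/s7.png

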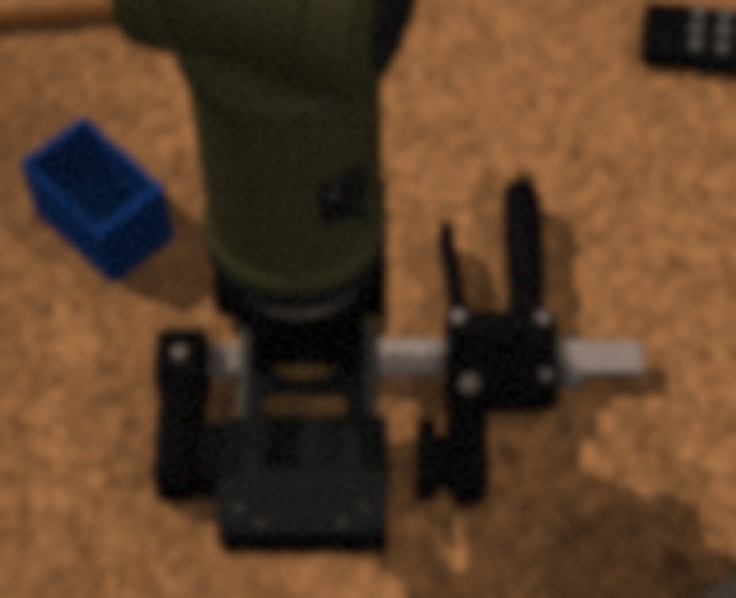

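Wrist view: a gap of about 20 mm between pad and box, with the box in line. I'll keep nudging towards the fixed jaw and watch the force.

>>> move_arm(plan=[[[-0.0015,0,0,0,40],[-0.003,0,0,0,40],[-0.004,0,0,0,40],[-0.004,0,0,0,40]]])

```text
clock: 8.37
tcp_pos: [0.6374, -0.0497, 0.0216]
orientation: [0.009, 0.674, 0.739, 0.001]
wrist_force: [0.5, -0.2, -0.2]
finger_gap: 0.53
```

>>> move_arm(plan=[[[-0.001,0,0,0,40],[-0.002,0,0,0,40],[-0.002,0,0,0,40]]])

```text
clock: 8.62
tcp_pos: [0.6375, -0.052, 0.0217]
orientation: [0.009, 0.674, 0.739, 0.001]
wrist_force: [-0.5, 0.2, 0.1]
finger_gap: 0.529
```

>>> move_arm(plan=[[[-0.001,0,0,0,40],[-0.002,0,0,0,40],[-0.002,0,0,0,40]]])

```text
clock: 8.87
tcp_pos: [0.6376, -0.0522, 0.0218]
orientation: [0.008, 0.674, 0.739, 0.001]
wrist_force: [-1.2, 4.9, 2.3]
finger_gap: 0.528
```

Contact: +4.9 N in y, and the TCP stopped.

```bash
python3 -c "
from h import *
d=manip.get_image('scene'); save(d,'s8.png',(180,150,340,280),4.6);np.savez('s8.npz',**d)
d=manip.get_image('wrist'); save(d,'w8.png',None,1.42);np.savez('w8.npz',**d)
go([.6352,-.0379,.0215],5.4)"
```

```text
t 8.9667 tcp [0.6376, -0.0522, 0.0218] yaw_y 5.30 tilt 0.95 gap 0.53 F [-1.3  5.   2. ]
shift [0.0145, -0.0011, 0.0001] roll -0.10
```

View pics/s8.png

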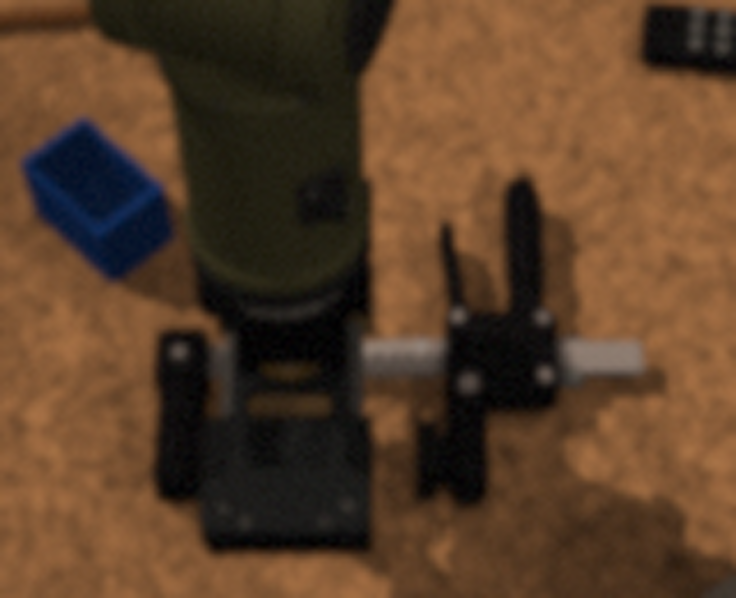

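View pics/w8.png

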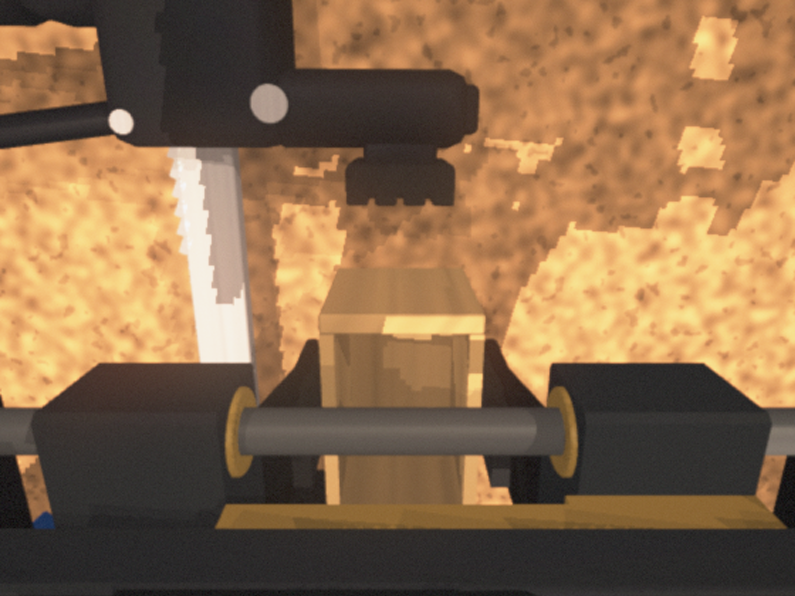

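The clamp hasn't moved, and the box is in line with the pad (pad centre u 400, box 401). I'll relax the push, release the box and lift.

>>> move_arm(plan=[[[0,0,0,0,50],[0,0,0,0,54],[0,0,0,0,58],[0,0,0,0,63],[0,0,0,0,66],[0,0,0,0,66]]])

```text
clock: 9.47
tcp_pos: [0.6377, -0.0529, 0.0218]
orientation: [0.008, 0.674, 0.739, 0.001]
wrist_force: [-0.3, -0.2, -1.2]
finger_gap: 0.645
```

```bash
python3 -c "
from h import *
d=manip.get_image('wrist'); save(d,'w9.png',None,1.42);np.savez('w9.npz',**d)
go([.637,-.0522,.14],5.4)"
```

```text
t 9.5167 tcp [0.6377, -0.0527, 0.0218] yaw_y 5.28 tilt 0.97 gap 0.652 F [ 0.4 -0.3  0.5]
shift [-0.0007, 0.0009, -0.1182] roll -0.12
```

View pics/w9.png

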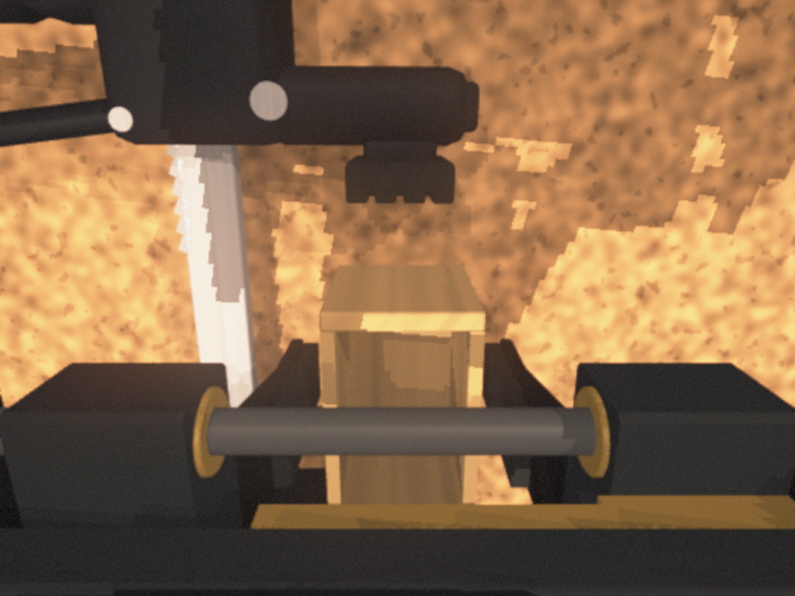

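The fingers are clear of the box and it stands undisturbed. Lifting away now.

>>> move_arm(plan=[[[0,0,-0.02,0,66],[0,0,-0.05,0,66],[0,0,-0.085,0,66],[0,0,-0.12,0,66],[0,0,-0.15,0,66],[-0.03,0,-0.15,0,75],[-0.06,0,-0.15,0,80]]])

```text
clock: 10.1
tcp_pos: [0.6433, -0.1091, 0.1754]
orientation: [0.01, 0.672, 0.741, 0.003]
wrist_force: [1.0, -0.5, -1.0]
finger_gap: 0.736
```

>>> move_arm(plan=[[[-0.04,0,0,0,80],[-0.08,0,0,0,80],[-0.08,0,0,0,80],[-0.08,0,0,0,80]]])

```text
clock: 10.43
tcp_pos: [0.65, -0.1936, 0.1765]
orientation: [0.011, 0.674, 0.738, 0.002]
wrist_force: [-0.5, -0.3, 0.5]
finger_gap: 0.799
```

```bash
python3 -c "
from h import *
d=manip.get_image('wrist'); save(d,'w10.png',None,1.42);np.savez('w10.npz',**d)
d=manip.get_image('top'); save(d,'t10.png',(220,150,420,290),4);np.savez('t10.npz',**d)
go([.637,-.0522,.14],5.4)"
```

```text
t 10.5333 tcp [0.6511, -0.1882, 0.176] yaw_y 5.59 tilt 1.18 gap 0.801 F [0.3 0.5 0.1]
shift [0.137, -0.0014, 0.0346] roll 0.19
```

View pics/w10.png

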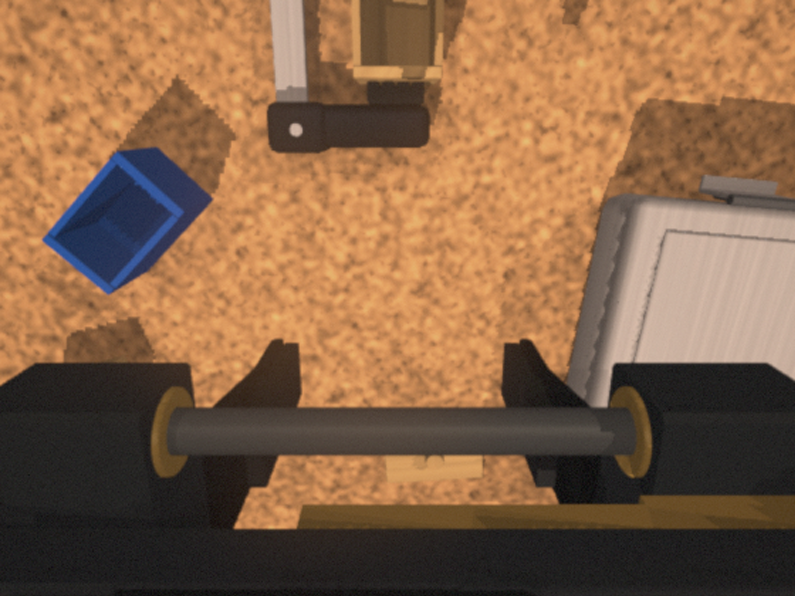

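View pics/t10.png

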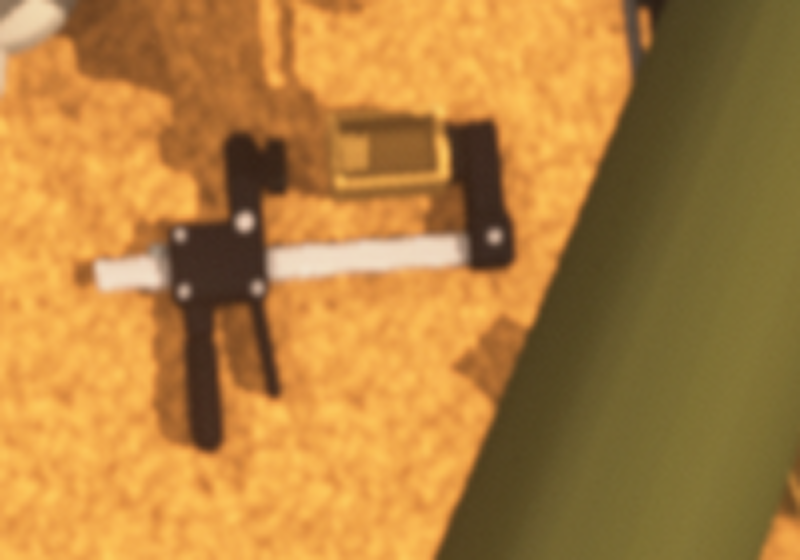

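The box stands in the mouth against the fixed jaw. In the wrist view its rim end spans (353–443, 79) and the jaw cap (368–425, ~83–103). Checking this numerically.

```bash
python3 -c "
from h import *
d=np.load('w10.npz'); k=1.42
f=lambda u,v,z:ray(d,u/k,v/k,z)
a,b=f(353,79,.05),f(443,79,.05); print('box end',P(a),P(b),P((a+b)/2))
a,b=f(367,98,.032),f(426,98,.032); print('cap',P(a),P(b),P((a+b)/2))
t=np.load('t10.npz'); g=lambda u,v,z:ray(t,220+u/4,150+v/4,z)
c=[g(u,v,.05) for u,v in [(331,115),(331,195),(450,186),(444,110)]]; print([P(x) for x in c],P(np.mean(c,0)))
for n,u,v,z in [('padface',287,140,.032),('padface',287,190,.032),('grip end',207,448,.03)]: print(n,P(g(u,v,z)))
o=Ro.from_quat(np.roll(manip.sense()['orientation'],-1)).as_matrix();print(o.round(4))
"
```

```text
box end [0.6185, -0.0949, 0.05] [0.6648, -0.0907, 0.05] [0.6416, -0.0928, 0.05]
cap [0.6255, -0.1028, 0.032] [0.658, -0.0998, 0.032] [0.6418, -0.1013, 0.032]
[[0.657, -0.0232, 0.05], [0.6076, -0.0235, 0.05], [0.6141, -0.095, 0.05], [0.661, -0.0916, 0.05]] [0.6349, -0.0583, 0.05]
padface [0.6455, 0.0029, 0.032]
padface [0.6142, 0.0026, 0.032]
grip end [0.4563, 0.0489, 0.03]
[[-0.0972  0.9951  0.0191]
 [ 0.9952  0.0974 -0.0076]
 [-0.0094  0.0182 -0.9998]]
```

The box is centred on the face to within 1 mm and square, with its yaw at 5.2°. Next I'll go over the grip, with tool y along the bar.

```bash
python3 -c "
from h import *
go([.59,-.08,.17],-40)
"
```

```text
t 10.5333 tcp [0.6511, -0.1882, 0.176] yaw_y 5.59 tilt 1.18 gap 0.801 F [0.3 0.5 0.1]
shift [0.1136, -0.0503, 0.004] roll 45.59
```

>>> move_arm(plan=[[[0.016,-0.007,0,6.5,80],[0.032,-0.014,0,13,80],[0.049,-0.022,0,19.5,80],[0.065,-0.029,0,26,80],[0.081,-0.036,0,32.5,80],[0.097,-0.043,0,39,80],[0.1136,-0.05,0.004,45.6,80],[0.1136,-0.05,0.004,45.6,80]]])

```text
clock: 11.2
tcp_pos: [0.5891, -0.0731, 0.169]
orientation: [0.005, 0.905, 0.424, 0.007]
wrist_force: [0.2, 1.5, 0.0]
finger_gap: 0.798
```

```bash
python3 -c "
from h import *
go([.515,.0365,.14],-84.6)
"
```

```text
t 11.2 tcp [0.5891, -0.0731, 0.169] yaw_y -39.77 tilt 0.98 gap 0.798 F [0.2 1.5 0. ]
shift [0.0366, -0.1275, 0.0273] roll 44.83
```

>>> move_arm(plan=[[[0.005,-0.018,0.004,6.4,80],[0.01,-0.036,0.008,12.8,80],[0.016,-0.055,0.012,19.2,80],[0.021,-0.073,0.016,25.6,80],[0.026,-0.091,0.02,32,80],[0.031,-0.109,0.023,38.4,80],[0.0366,-0.1275,0.027,44.8,80],[0.0366,-0.1275,0.027,44.8,80]]])

```text
clock: 11.87
tcp_pos: [0.5128, 0.0411, 0.1395]
orientation: [0.001, 0.999, 0.05, 0.007]
wrist_force: [-0.1, 0.7, 0.7]
finger_gap: 0.798
```

>>> move_arm(plan=[[[0,0,0,0,80],[0,0,0,0,80]]])

```text
clock: 12.03
tcp_pos: [0.5131, 0.0419, 0.1397]
orientation: [0.001, 0.999, 0.052, 0.007]
wrist_force: [0.8, 0.3, 0.2]
finger_gap: 0.802
```

```bash
python3 -c "
from h import *
d=manip.get_image('wrist'); save(d,'w11.png',None,1.42);np.savez('w11.npz',**d)
d=manip.get_image('scene'); save(d,'s11.png',(180,120,340,260),4.2);np.savez('s11.npz',**d)
go([.515,.0365,.006],-84.6)
"
```

```text
t 12.1333 tcp [0.5135, 0.0405, 0.1398] yaw_y -84.21 tilt 0.87 gap 0.801 F [ 0.4 -0.2 -0.3]
shift [-0.0009, 0.0038, 0.1338] roll 0.39
```

View pics/w11.png

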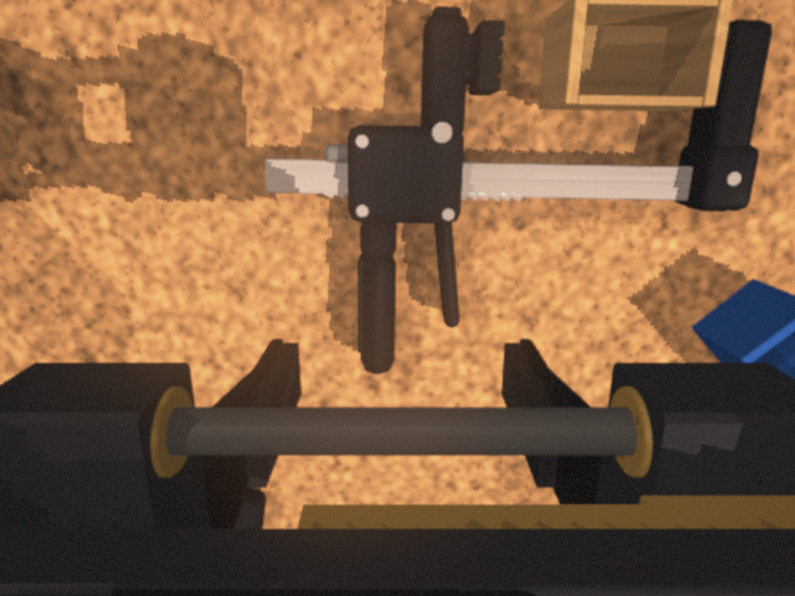

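View pics/s11.png

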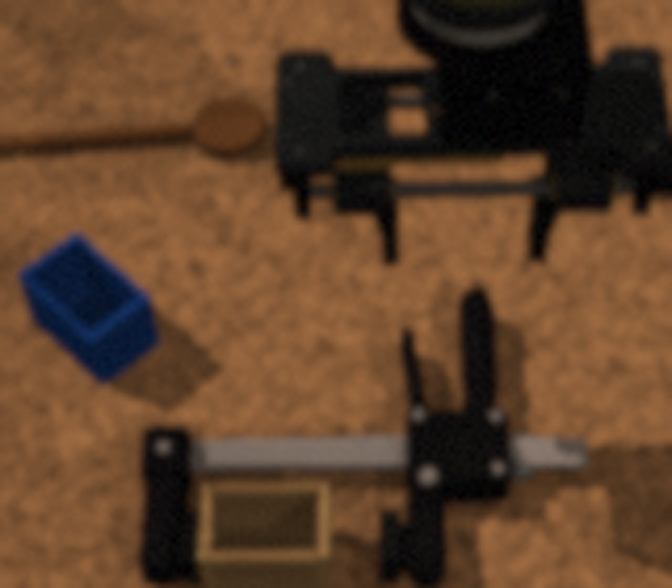

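From here the wrist view shows the grip's back edge at u≈358 and its front at u≈394. The trigger's front runs from (452,230) to (460,318), and the grip tip is at (377,372).

```bash
python3 -c "
from h import *
d=np.load('w11.npz'); k=1.42
f=lambda u,v,z:ray(d,u/k,v/k,z)
for n,u,v,z in [('grip back',358,280,.018),('grip back lo',360,350,.018),('grip front',394,280,.022),('grip f lo',394,350,.022),('trig f root',454,230,.024),('trig f',456,270,.024),('trig tip',460,318,.024),('griptip',377,372,.016),('barA',267,176,.02),('barB',690,182,.02)]: print(n,P(f(u,v,z)))
"
```

```text
grip back [0.5085, 0.065, 0.018]
grip back lo [0.4658, 0.0603, 0.018]
grip front [0.5118, 0.0447, 0.022]
grip f lo [0.4696, 0.0404, 0.022]
trig f root [0.5437, 0.0152, 0.024]
trig f [0.5216, 0.0111, 0.024]
trig tip [0.4939, 0.0051, 0.024]
griptip [0.4517, 0.049, 0.016]
barA [0.5616, 0.1181, 0.02]
barB [0.5821, -0.108, 0.02]
```

>>> move_arm(plan=[[[0,0.002,0.03,0.5,80],[0,0.002,0.06,0.5,80],[0,0.002,0.085,0.5,80],[0,0.002,0.105,0.5,80],[0,0.002,0.12,0.5,80],[0,0.002,0.13,0.5,80],[0,0.002,0.133,0.5,80],[0,0.002,0.133,0.5,80]]])

```text
clock: 12.8
tcp_pos: [0.5158, 0.0376, 0.0065]
orientation: [0.002, 0.999, 0.046, 0.007]
wrist_force: [0.2, 0.4, 0.1]
finger_gap: 0.803
```

```bash
python3 -c "
from h import *
d=manip.get_image('wrist'); save(d,'w12.png',None,1.42);np.savez('w12.npz',**d)
go([.516,.0383,.006],-84.8)
"
```

```text
t 12.85 tcp [0.5163, 0.0379, 0.0073] yaw_y -84.73 tilt 0.91 gap 0.797 F [ 0.6 -0.   0.3]
shift [-0.0003, -0.0005, 0.0013] roll 0.07
```

View pics/w12.png

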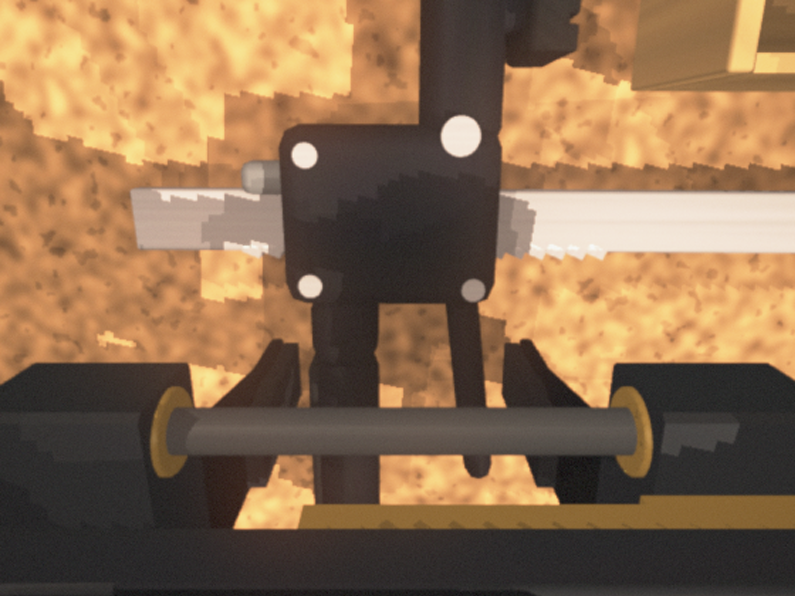

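The fingers straddle the grip and trigger, with a clear gap on both sides. First squeeze at 13 N, moving the tool back as the fingers close so that the grip stays put.

>>> move_arm(plan=[[[0,0,0.001,0,70],[0,0,0.001,0,64],[0,-0.001,0.001,0,60],[0,-0.003,0.001,0,56],[0,-0.005,0.001,0,51],[0,-0.007,0.001,0,46],[0,-0.009,0.001,0,41],[0,-0.01,0.001,0,36]]], newtons=13)

```text
clock: 13.52
tcp_pos: [0.5156, 0.0479, 0.0067]
orientation: [0.001, 0.999, 0.046, 0.008]
wrist_force: [-1.5, -1.8, 4.7]
finger_gap: 0.411
```

>>> move_arm(plan=[[[0,0,0,0,32],[0,0,0,0,32],[0,0,0,0,32]]])

```text
clock: 13.77
tcp_pos: [0.5156, 0.0483, 0.0068]
orientation: [0.001, 0.999, 0.046, 0.008]
wrist_force: [-1.6, -0.8, 2.4]
finger_gap: 0.403
```

```bash
python3 -c "
from h import *
d=manip.get_image('wrist'); save(d,'w13.png',None,1.42);np.savez('w13.npz',**d)
go([.516,.0383,.006],-84.8)
"
```

```text
t 13.8167 tcp [0.5157, 0.0482, 0.0068] yaw_y -84.75 tilt 0.92 gap 0.401 F [-0.6 -1.1  2.4]
shift [-0.0006, 0.0099, 0.0008] roll 0.05
```

View pics/w13.png

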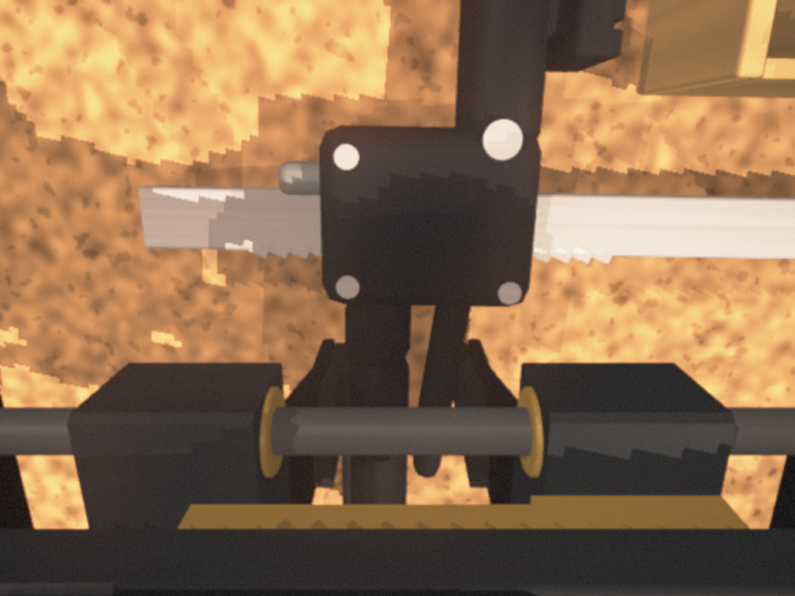

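The first squeeze reached a full stop at gap 0.40. The bar end is now 181 px from the housing, up from 149, so about 9 mm was drawn in. The housing barely moved. Letting out, then squeezing again.

>>> move_arm(plan=[[[0,0.001,0,0,46],[0,0.003,0,0,51],[0,0.005,0,0,56],[0,0.008,0,0,62],[0,0.01,0,0,68],[0,0.01,0,0,72],[0,0.01,0,0,72],[0,0.01,0,0,72]]])

```text
clock: 14.48
tcp_pos: [0.5167, 0.0381, 0.0068]
orientation: [0.001, 0.999, 0.046, 0.008]
wrist_force: [-0.6, -0.3, -0.5]
finger_gap: 0.71
```

```bash
python3 -c "
from h import *
d=manip.get_image('wrist'); save(d,'w14.png',None,1.42);np.savez('w14.npz',**d)
go([.516,.0383,.006],-84.8)
"
```

```text
t 14.5333 tcp [0.5166, 0.0382, 0.0068] yaw_y -84.75 tilt 0.94 gap 0.712 F [0.4 0.4 0.6]
shift [-0.0006, -0.0002, 0.0008] roll 0.05
```

View pics/w14.png

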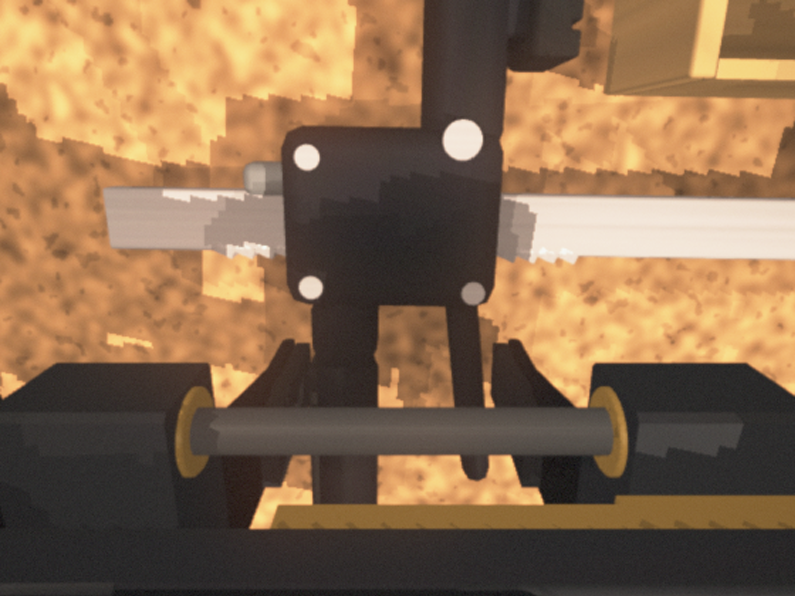

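The trigger is fully out, the housing is unmoved, and the box came along by about 8 mm. Second squeeze.

>>> move_arm(plan=[[[0,0,0,0,64],[0,-0.001,0,0,60],[0,-0.003,0,0,56],[0,-0.005,0,0,51],[0,-0.007,0,0,46],[0,-0.009,0,0,41],[0,-0.01,0,0,34],[0,-0.01,0,0,32]]], newtons=13)

```text
clock: 15.2
tcp_pos: [0.5154, 0.0488, 0.0067]
orientation: [0.001, 0.999, 0.046, 0.008]
wrist_force: [-1.8, -1.2, 1.1]
finger_gap: 0.405
```

>>> move_arm(plan=[[[0,0,0,0,32],[0,0,0,0,32]]])

```text
clock: 15.37
tcp_pos: [0.5154, 0.0489, 0.0067]
orientation: [0.001, 0.999, 0.046, 0.008]
wrist_force: [-1.8, -2.5, 0.0]
finger_gap: 0.403
```

>>> move_arm(plan=[[[0,0.001,0,0,46],[0,0.003,0,0,51],[0,0.005,0,0,56],[0,0.008,0,0,62],[0,0.01,0,0,68],[0,0.01,0,0,72],[0,0.01,0,0,72],[0,0.01,0,0,72]]])

```text
clock: 16.03
tcp_pos: [0.5167, 0.039, 0.0068]
orientation: [0.001, 0.999, 0.046, 0.008]
wrist_force: [0.3, 0.1, -0.1]
finger_gap: 0.715
```

```bash
python3 -c "
from h import *
d=manip.get_image('wrist'); save(d,'w15.png',None,1.42);np.savez('w15.npz',**d)
d=manip.get_image('scene'); save(d,'s15.png',(180,120,340,260),4.2)
go([.516,.0383,.006],-84.8)
"
```

```text
t 16.1333 tcp [0.5165, 0.039, 0.0068] yaw_y -84.70 tilt 0.92 gap 0.717 F [-0.1 -0.3 -0.3]
shift [-0.0006, 0.0007, 0.0008] roll 0.10
```

View pics/w15.png

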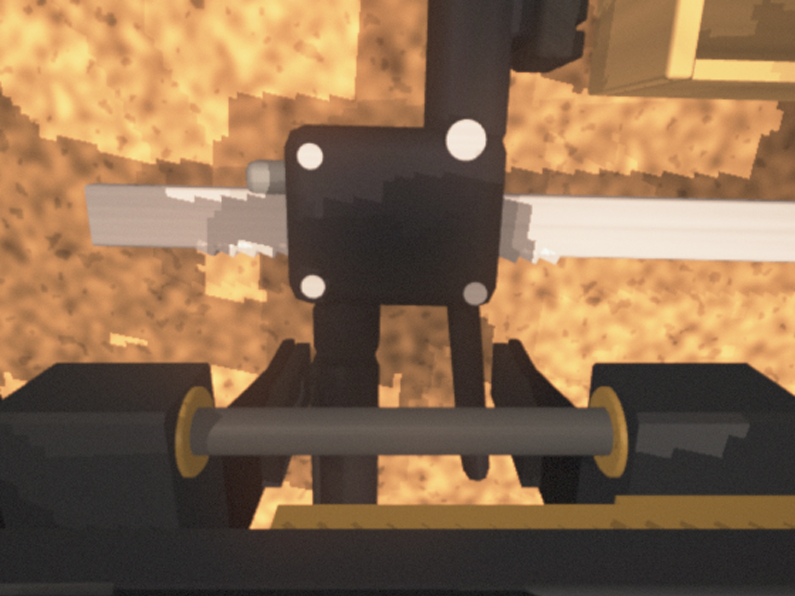

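View pics/s15.png

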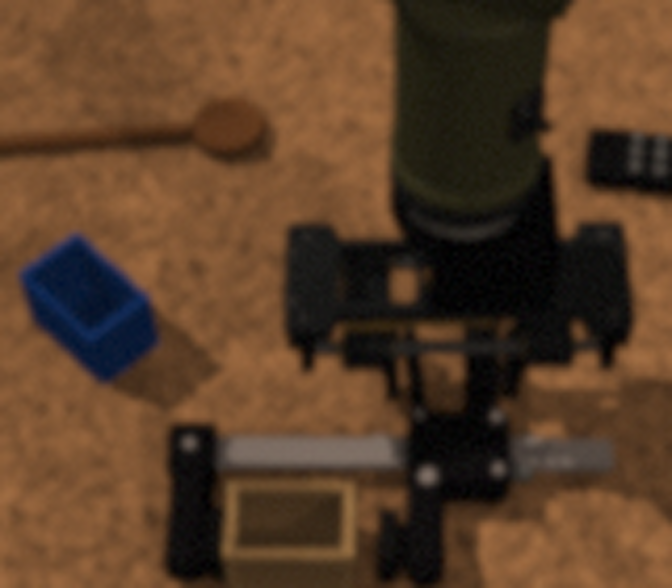

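Drawn in by another 6 mm. The box is still butted against the fixed jaw, and about 13 mm remains. Third squeeze.

>>> move_arm(plan=[[[0,0,0,0,64],[0,-0.001,0,0,60],[0,-0.003,0,0,56],[0,-0.005,0,0,51],[0,-0.007,0,0,46],[0,-0.009,0,0,41],[0,-0.01,0,0,34],[0,-0.01,0,0,32]]], newtons=13)

```text
clock: 16.8
tcp_pos: [0.5155, 0.0496, 0.0067]
orientation: [0.0, 0.999, 0.047, 0.008]
wrist_force: [-0.8, -1.1, -0.4]
finger_gap: 0.405
```

>>> move_arm(plan=[[[0,0,0,0,32],[0,0,0,0,32]]])

```text
clock: 16.97
tcp_pos: [0.5155, 0.0497, 0.0067]
orientation: [0.001, 0.999, 0.047, 0.008]
wrist_force: [-1.8, -1.8, 1.3]
finger_gap: 0.405
```

>>> move_arm(plan=[[[0,0.001,0,0,46],[0,0.003,0,0,51],[0,0.005,0,0,56],[0,0.008,0,0,62],[0,0.01,0,0,68],[0,0.01,0,0,72],[0,0.01,0,0,72],[0,0.01,0,0,72]]])

```text
clock: 17.63
tcp_pos: [0.5168, 0.0398, 0.0069]
orientation: [0.001, 0.999, 0.047, 0.008]
wrist_force: [-0.1, -1.3, 0.4]
finger_gap: 0.707
```

```bash
python3 -c "
from h import *
d=manip.get_image('wrist'); save(d,'w16.png',None,1.42);np.savez('w16.npz',**d)
d=manip.get_image('scene'); save(d,'s16.png',(180,120,340,260),4.2)
go([.516,.0383,.006],-84.8)
"
```

```text
t 17.7333 tcp [0.5167, 0.0398, 0.0068] yaw_y -84.63 tilt 0.94 gap 0.716 F [-0.1 -0.1 -0.2]
shift [-0.0008, 0.0014, 0.0008] roll 0.17
```

View pics/w16.png

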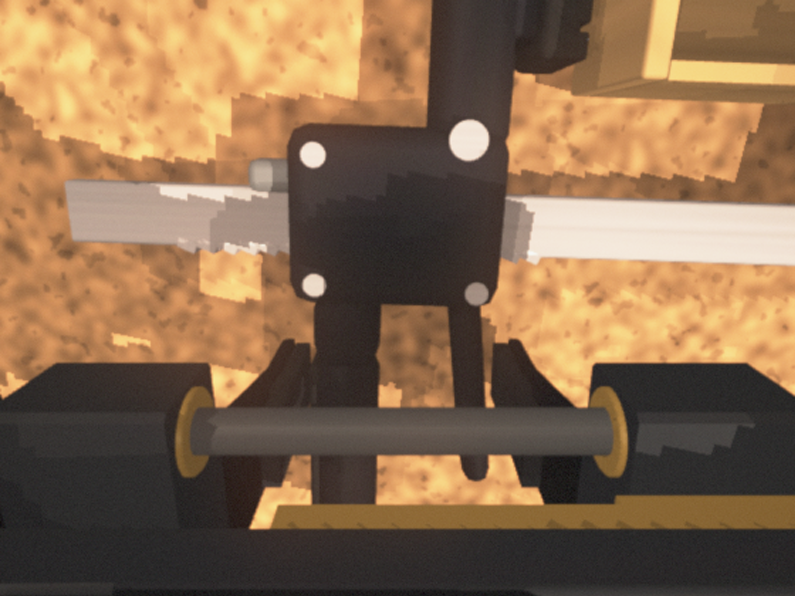

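View pics/s16.png

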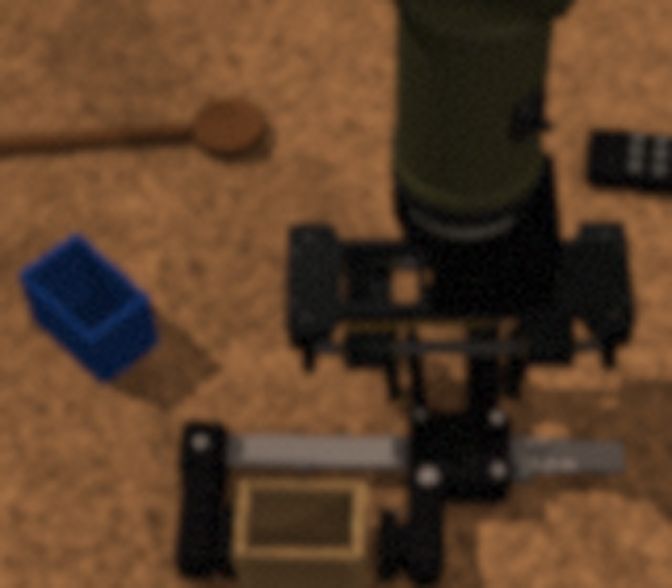

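About 7 mm remains. Fourth squeeze.

>>> move_arm(plan=[[[0,0,0,0,64],[0,-0.001,0,0,60],[0,-0.003,0,0,56],[0,-0.005,0,0,51],[0,-0.007,0,0,46],[0,-0.0085,0,0,41],[0,-0.0095,0,0,34],[0,-0.0095,0,0,32]]], newtons=13)

```text
clock: 18.4
tcp_pos: [0.5157, 0.0502, 0.0067]
orientation: [0.0, 0.999, 0.047, 0.008]
wrist_force: [-0.6, -1.1, 0.3]
finger_gap: 0.408
```

>>> move_arm(plan=[[[0,0,0,0,32],[0,0,0,0,32]]])

```text
clock: 18.57
tcp_pos: [0.5157, 0.0502, 0.0068]
orientation: [0.0, 0.999, 0.047, 0.008]
wrist_force: [-0.2, -1.8, 1.8]
finger_gap: 0.409
```

```bash
python3 -c "
from h import *
d=manip.get_image('wrist'); save(d,'w17.png',None,1.42);np.savez('w17.npz',**d)
d=manip.get_image('scene'); save(d,'s17.png',(180,120,340,280),4)
go([.516,.0383,.006],-84.8)
"
```

```text
t 18.6667 tcp [0.5157, 0.0502, 0.0068] yaw_y -84.59 tilt 0.93 gap 0.413 F [-0.6 -1.2  0.9]
shift [-0.0008, 0.0119, 0.0008] roll 0.21
```

View pics/w17.png

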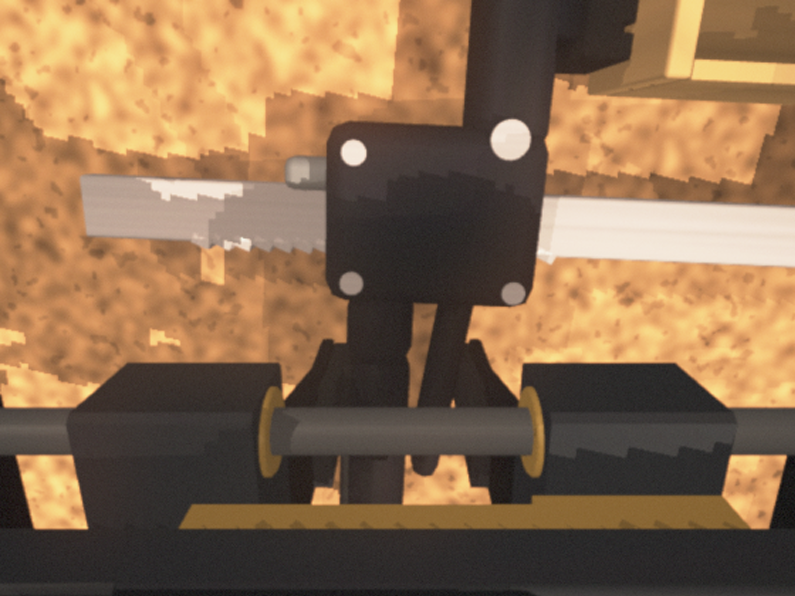

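View pics/s17.png

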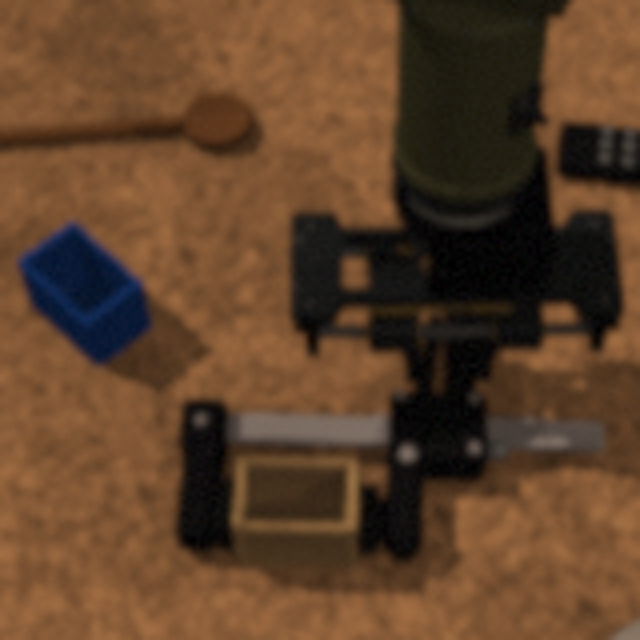

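The fourth squeeze went nearly to the stop at gap 0.41, and the pad is now just at the box. I'll let out fully, then squeeze at 14 N; the trigger should stop part-way.

>>> move_arm(plan=[[[0,0.001,0,0,46],[0,0.003,0,0,51],[0,0.005,0,0,56],[0,0.008,0,0,62],[0,0.0095,0,0,68],[0,0.0095,0,0.5,72],[0,0.0095,0,1,72],[0,0.0095,0,1,72]]])

```text
clock: 19.33
tcp_pos: [0.5168, 0.0407, 0.0068]
orientation: [0.0, 0.999, 0.038, 0.008]
wrist_force: [0.5, 1.1, -0.0]
finger_gap: 0.707
```

```bash
python3 -c "
from h import *
d=manip.get_image('wrist'); save(d,'w18.png',None,1.42);np.savez('w18.npz',**d)
go([.516,.0383,.006],-84.8)
"
```

```text
t 19.3833 tcp [0.5167, 0.0407, 0.0068] yaw_y -85.60 tilt 0.94 gap 0.715 F [0.6 0.6 0.6]
shift [-0.0009, 0.0023, 0.0008] roll -0.80
```

View pics/w18.png

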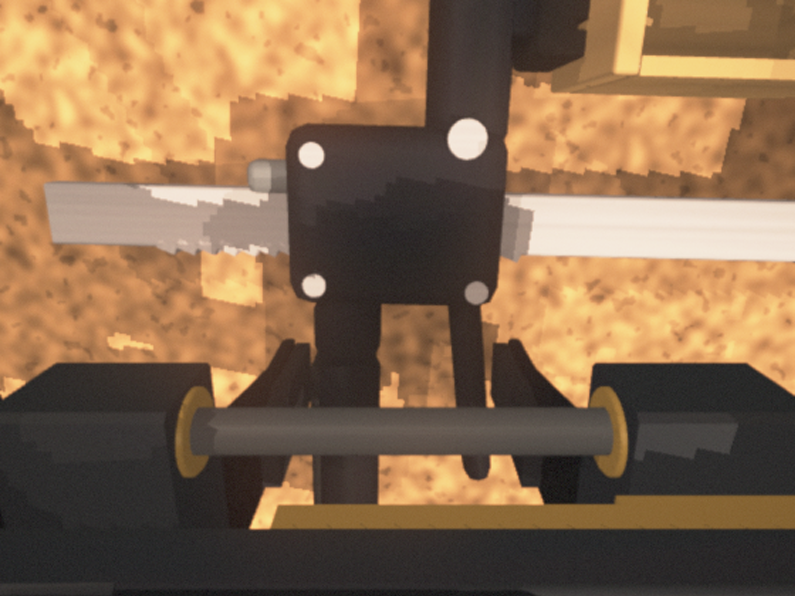

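>>> move_arm(plan=[[[0,0,0,0,64],[0,-0.001,0,0,60],[0,-0.003,0,0,56],[0,-0.005,0,0,51],[0,-0.006,0,0,48],[0,-0.007,0,0,45],[0,-0.007,0,0,42],[0,-0.007,0,0,38]]], newtons=14)

```text
clock: 20.05
tcp_pos: [0.5158, 0.0477, 0.0067]
orientation: [0.0, 0.999, 0.038, 0.008]
wrist_force: [-2.9, -2.9, 2.0]
finger_gap: 0.478
```

>>> move_arm(plan=[[[0,0,0,0,32],[0,0,0,0,32],[0,0,0,0,32]]])

```text
clock: 20.3
tcp_pos: [0.5158, 0.0477, 0.0067]
orientation: [0.0, 0.999, 0.038, 0.008]
wrist_force: [-2.0, -2.4, 2.4]
finger_gap: 0.473
```

```bash
python3 -c "
from h import *
d=manip.get_image('wrist'); save(d,'w19.png',None,1.42);np.savez('w19.npz',**d)
d=manip.get_image('scene'); save(d,'s19.png',(180,120,340,280),4)
d=manip.get_image('top'); save(d,'t19.png',(220,130,420,270),4)
go([.516,.0383,.006],-84.8)
"
```

```text
t 20.45 tcp [0.5158, 0.0477, 0.0067] yaw_y -85.61 tilt 0.89 gap 0.477 F [-2.3 -2.7  1.8]
shift [-0.0005, 0.0094, 0.0007] roll -0.81
```

View pics/w19.png

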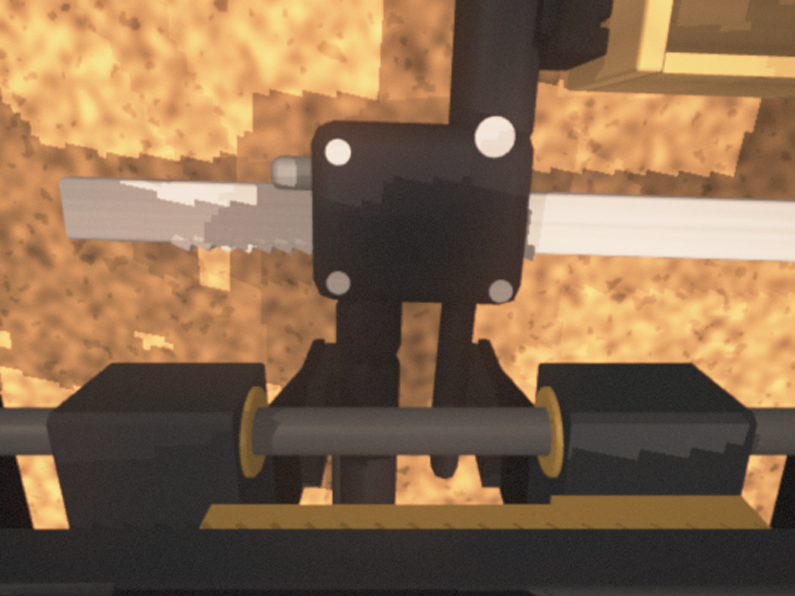

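View pics/s19.png

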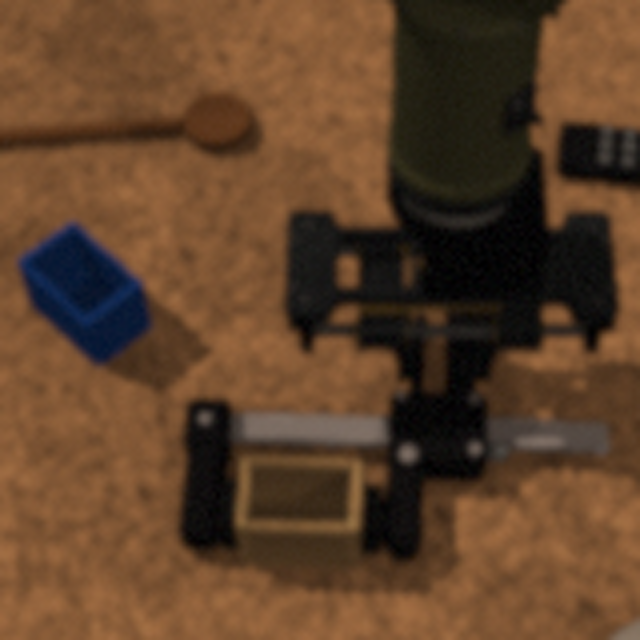

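View pics/t19.png

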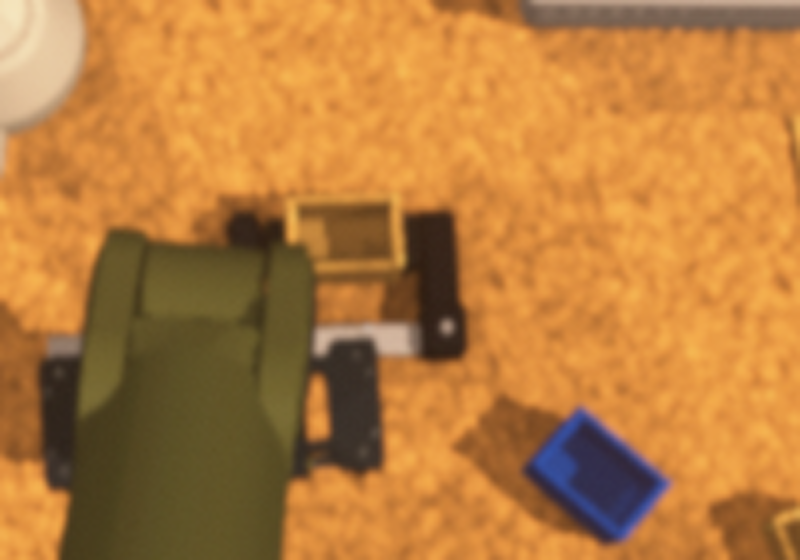

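The trigger stopped part-way: gap 0.475, which is 41 mm, or about 0.16 rad. Pad and fixed jaw both touch the box ends in the scene and top views. I'll hold for a moment to check it's stable.

>>> move_arm(plan=[[[0,0,0,0,32],[0,0,0,0,32],[0,0,0,0,32],[0,0,0,0,32],[0,0,0,0,32],[0,0,0,0,32],[0,0,0,0,32],[0,0,0,0,32]]])

```text
clock: 21.12
tcp_pos: [0.5158, 0.0477, 0.0067]
orientation: [0.0, 0.999, 0.038, 0.008]
wrist_force: [-1.6, -2.5, 2.1]
finger_gap: 0.474
```

```bash
python3 -c "
from h import *
d=manip.get_image('scene'); save(d,'s20.png',(200,200,300,275),8)
go([.516,.0383,.006],-84.8)
"
```

```text
t 21.1667 tcp [0.5158, 0.0476, 0.0067] yaw_y -85.62 tilt 0.89 gap 0.479 F [-1.6 -2.8  2.2]
shift [-0.0005, 0.0093, 0.0007] roll -0.82
```

View pics/s20.png

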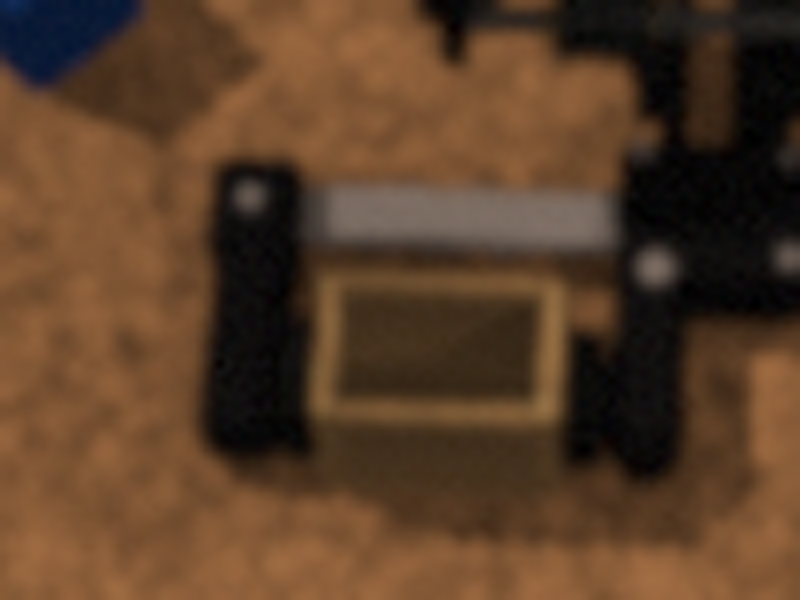

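The close crop shows the box standing flat and square, its left end at about (315,400) against the fixed jaw and its right end at about (565,400) against the pad. The squeeze is steady, so I'm handing in.

```bash
python3 -c "
from cell import manip
print(manip.finish_job())"
```

```text
the job is handed in; nothing more can be done
None
```

The tea box is pinched in the clamp, and I handed the job in at about 21 s while still holding the squeeze.

- **Placing:** I picked up the larger wooden box and stood it between the jaws. I slid it against the fixed jaw until I felt about 5 N of contact, then released it. It was centred on the jaw face to within about 1 mm and square.
- **Pumping:** I gave four nearly full squeezes at 13 N, letting the trigger out fully after each. On the fifth, at 14 N, the trigger stopped part-way at about 0.16 rad.
- **Last checks:** While I held the squeeze for most of a second, the gripper opening stayed at 0.474–0.479 and the force on the wrist was about 4 N. The pictures show the box flat and touching both the fixed jaw and the pad. Nothing I could see in them had been disturbed, but I did not check every bystander at the end.
- **Small deviations:** The clamp turned about 1–2° during pumping, and the grip moved about 2 mm. The tool had a tilt of about 0.9°. I estimated the pinch at about 17 N from the 14 N squeeze and did not measure it.

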